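Set out a split panel painting and read its cleaning test

ROBOT

A 7-joint arm with a two-finger parallel gripper is mounted at the origin on the work surface. World frame = base frame: x ahead of the robot, y to its left, z up, the work surface at z = 0. Lengths are in mm, angles in rad, forces in N, time in s.
With the tool pointing down it reaches from about 400 to 850 mm from the base axis. Payload 10.4 kg.
Tool frame: the origin (TCP) lies midway between the tips of the shut fingers; the grasp point (between the pads) lies manip.tcp_to_grasp behind it (manip.tcp_to_grasp is the distance from the TCP to the grasp point, in mm); z points along the fingers, y is the line along which they close (so a half turn about z gives the same grasp; the last joint's range is limited). The gripper opens to 87 mm and grips with 3 to 60 N. Pads are 19 mm wide; open, the fingers measure 117 mm over their backs; the gripper's body (75 mm by 190 mm) begins 51 mm behind the grasp point.
Start: joints at [-1.159, 0.332, -0.065, 1.46, 0.022, 1.35, -0.088], TCP at [263.259, 566.875, 222.576] pointing down, gripper open.
Joint ranges: [-2.6, 2.6], [-0.5, 2.12], [-1.47, 1.34], [0.16, 2.42], [-1.27, 4.41], [0.06, 2.06], [-2.6, 2.6]. Speed limits (rad/s): [2.22, 2.22, 2.79, 2.79, 3.14, 3.14, 3.14].

INTERFACE

Orientations are given as a unit quaternion [w, x, y, z].
In Python, from workcell import manip, imaging, order gives the robot as it stands.
- The arm moves only by the tool arm_command, never from a script. Its arguments are lists of equal length, an entry for each row: "linear": the shift along the tool's x, y, z each as a share of 0.05 m, from -1 to 1, a list of three; "rot": the turn, a rotation vector about the tool's x, y, z each as a share of 0.08 rad, from -1 to 1, a list of three; "hand": the opening, from 0 (shut) to 1 (fully open). In form: {"linear": [[tx, ty, tz], ...], "rot": [[rx, ry, rz], ...], "hand": [hand, ...]}. A call has 1 to 12 rows; each row shifts and turns the commanded pose from where the row before left it, along the tool's axes as they then stand; what a row does not reach is not made up. A row lasts 1/8 s, in which the tool goes at most 62.5 mm and 10.7 degrees, less where a joint would pass 70% of its speed; a pose out of reach is approached as far as the arm can. A call with a number of a shift or a turn outside -1 to 1 is refused whole. A call with a gripper value outside its range is refused whole. The fingers move at their own pace and stop on an object; "grip_force" is the grip in N (left out, the last holds). Time passes only in rows, so rows that do not move let the fingers close. It gives the time, the measured TCP pose, the force, the opening and the grip force at its end, in the units of the state.
- manip.read_state(): the state, without advancing time (a new reading comes with each control period).
- imaging.grab_frame(name): name is "scene" or "side" or "wrist"; returns a dict with "img" (400x640x3 uint8, blue, green, red), "fx", "fy", "cx", "cy" (pixels), "rvec" (rotation vector, rad) and "tvec" (3), from world to camera coordinates, as OpenCV has them; the wrist camera has in their place "T_tool_cam" (4x4, takes a point from camera to tool coordinates, whose origin is the TCP and whose axes are the flange's). Camera axes: x right, y down, z forward; pixel columns grow to the right and rows downward; lengths in mm; the calibration is good to about 2 mm. A picture is of the moment at which its call begins: read the wrist's pose just before it. There is no depth.
- order.sign_off(): hands the job in; it is judged then, once.
The state is a dict: "time_s": time; "joint_positions": joint angles; "qd": joint speeds; "effort": joint torques, N m; "position": TCP position; "tool_rot": TCP orientation; "ft_force": force on the tool from outside, world axes, zero at the start; "moment": the same for the moment, N m; "width": finger opening in mm; "grasp_force": force on a finger pad.
Only numpy, scipy, OpenCV 4.12 (cv2) and the standard library are available. Lean on these libraries where they do the work, as an engineer would, in place of code of your own. Each camera call takes 0.05 s, during which the arm holds its last target. There are 200 camera calls.

TASK

Take every board of the split painting out of the rack and lean it on the easel, painted face to the front and back flat against the backrest, in any order, all butted edge to edge without gaps into one row that starts against the easel's end stop; let no board topple. Then pick up the colour reader and hold it still for two seconds about 5 cm from the pale square on the widest board, pointed squarely at its middle. Finally lay the reader back centred and lengthwise on its cork pad, leave the row as it is, and leave the other things on the table where they are.

Things in the scene. Friction and masses are not known exactly. Their poses are not given: they have to be found in the camera images.
- board_a: board of a split painting, 60 mm wide, 12 thick, 120 tall, 80 g; pale 30 mm square mid-face; the widest, always present. Origin: centre of its lower edge; x from painted face (brown, x = -6 mm) to bare wood back, y along the width, z up. At first stands loosely on edge in a rack slot, tipped up to a few degrees, lower edge 12 mm above the table
- board_a_face (a point): centre of the painted face of board_a, 60 mm above its lower edge, at the middle of the pale square
- board_b: board of a split painting, 44 mm wide, 12 thick, 120 tall, 80 g; may be absent. Origin: centre of its lower edge; x from painted face (brown, x = -6 mm) to bare wood back, y along the width, z up. At first stands loosely on edge in a rack slot, tipped up to a few degrees, lower edge 12 mm above the table
- board_b_face (a point): centre of the painted face of board_b, 60 mm above its lower edge
- board_c: board of a split painting, 52 mm wide, 12 thick, 120 tall, 80 g; may be absent. Origin: centre of its lower edge; x from painted face (brown, x = -6 mm) to bare wood back, y along the width, z up. At first stands loosely on edge in a rack slot, tipped up to a few degrees, lower edge 12 mm above the table
- board_c_face (a point): centre of the painted face of board_c, 60 mm above its lower edge
- board_d: board of a split painting, 44 mm wide, 12 thick, 120 tall, 80 g; may be absent. Origin: centre of its lower edge; x from painted face (brown, x = -6 mm) to bare wood back, y along the width, z up. At first stands loosely on edge in a rack slot, tipped up to a few degrees, lower edge 12 mm above the table
- board_d_face (a point): centre of the painted face of board_d, 60 mm above its lower edge
- board_e: board of a split painting, 48 mm wide, 12 thick, 120 tall, 80 g; may be absent. Origin: centre of its lower edge; x from painted face (brown, x = -6 mm) to bare wood back, y along the width, z up. At first stands loosely on edge in a rack slot, tipped up to a few degrees, lower edge 12 mm above the table
- board_e_face (a point): centre of the painted face of board_e, 60 mm above its lower edge
- rack: fixed plywood storage rack, 270 mm (x) by 90 mm (y), origin under its centre. Five slots for boards across it at x = -110, -55, 0, 55, 110 mm, each a 15 mm gap between two walls whose tops are 52 mm above the table; slot floor 12 mm up. The boards' painted faces look to -x
- ledge: tilted ledge and backrest of a fixed wooden easel. Origin: middle of the line where they meet, 30 mm above the table; y along the ledge (270 mm long); z up the backrest, which leans back 0.28 rad (16 degrees) from vertical; x square to it, pointing behind it. Ledge top: z = 0, x = -28 to 0 mm; front lip 5 mm high. Backrest face x = 0, 12 mm thick, top at z = 70 mm
- ledge_stop (a point): inner face of the easel's end stop, an upright cheek 85 mm high and 44 mm deep that closes the ledge's +y end; this point lies at y = +135 mm, x = z = 0 of the ledge; axes as the ledge. The -y end is open
- reader: loose hand-held colour reader (grey box 110 x 54 x 38 mm with a black round nozzle of 24 mm diameter sticking out 35 mm in front), 0.22 kg. Origin under it; x towards the nozzle; the box runs from x = -60 to 50 mm, y = +-27 mm, z = 0 to 38 mm; grip it across y
- reader_tip (a point): centre of the nozzle's front, at x = 85 mm, z = 20 mm of the reader; the reader looks along its x axis
- pad: fixed cork rest pad of the reader, 180 (x) by 90 by 4 mm, origin under its centre; the reader lies along its x
- jar: bystander: small glass jar, 44 mm wide, 65 mm tall, between rack and easel
- amber: bystander: amber bottle, 48 mm wide, 120 mm tall
- dish: bystander: glass dish, 76 mm wide, 30 mm tall
- brush: bystander: brush lying on the table before the easel
- solvent: bystander: clear solvent bottle, 52 mm wide, 130 mm tall
- mug: bystander: white mug, 72 mm wide, 90 mm tall
Not all that is in view belongs to the job. Leave any blue look-alike of the reader alone.

How it is judged (in metres and radians):
On the way, in this order (a step that is already met when the one before it is completed fails the run):
1. every board stands on the easel, leaning back, painted face to the front, butted into one row against the end stop, and let go (x of board_a_face in the frame of ledge between -0.017 and -0.007 m and z of board_a_face in the frame of ledge between 0.055 and 0.065 m and angle between the z axis of each of board_a, board_b, board_c, board_d, board_e and the z axis of ledge, either way round below 0.08 rad and angle between the y axis of each of board_a, board_b, board_c, board_d, board_e and the y axis of ledge, either way round below 0.08 rad and angle between each of board_a, board_b, board_c, board_d, board_e's own z axis and vertical below 0.6 rad and (y of board_a_face in the frame of ledge between 0.1015 and 0.107 m or y of board_a_face in the frame of board_b between -0.0555 and -0.05 m or y of board_a_face in the frame of board_c between -0.0595 and -0.054 m or y of board_a_face in the frame of board_d between -0.0555 and -0.05 m or y of board_a_face in the frame of board_e between -0.0575 and -0.052 m) and x of board_b_face in the frame of ledge between -0.017 and -0.007 m and z of board_b_face in the frame of ledge between 0.055 and 0.065 m and (y of board_b_face in the frame of ledge between 0.1095 and 0.115 m or y of board_b_face in the frame of board_a between -0.0555 and -0.05 m or y of board_b_face in the frame of board_c between -0.0515 and -0.046 m or y of board_b_face in the frame of board_d between -0.0475 and -0.042 m or y of board_b_face in the frame of board_e between -0.0495 and -0.044 m) and x of board_c_face in the frame of ledge between -0.017 and -0.007 m and z of board_c_face in the frame of ledge between 0.055 and 0.065 m and (y of board_c_face in the frame of ledge between 0.1055 and 0.111 m or y of board_c_face in the frame of board_a between -0.0595 and -0.054 m or y of board_c_face in the frame of board_b between -0.0515 and -0.046 m or y of board_c_face in the frame of board_d between -0.0515 and -0.046 m or y of board_c_face in the frame of board_e between -0.0535 and -0.048 m) and x of board_d_face in the frame of ledge between -0.017 and -0.007 m and z of board_d_face in the frame of ledge between 0.055 and 0.065 m and (y of board_d_face in the frame of ledge between 0.1095 and 0.115 m or y of board_d_face in the frame of board_a between -0.0555 and -0.05 m or y of board_d_face in the frame of board_b between -0.0475 and -0.042 m or y of board_d_face in the frame of board_c between -0.0515 and -0.046 m or y of board_d_face in the frame of board_e between -0.0495 and -0.044 m) and x of board_e_face in the frame of ledge between -0.017 and -0.007 m and z of board_e_face in the frame of ledge between 0.055 and 0.065 m and (y of board_e_face in the frame of ledge between 0.1075 and 0.113 m or y of board_e_face in the frame of board_a between -0.0575 and -0.052 m or y of board_e_face in the frame of board_b between -0.0495 and -0.044 m or y of board_e_face in the frame of board_c between -0.0535 and -0.048 m or y of board_e_face in the frame of board_d between -0.0495 and -0.044 m) and linear speed of each of board_a, board_b, board_c, board_d, board_e below 0.02 m/s and contact force between the fingers and board_a below 0.1 N and contact force between the fingers and board_b below 0.1 N and contact force between the fingers and board_c below 0.1 N and contact force between the fingers and board_d below 0.1 N and contact force between the fingers and board_e below 0.1 N), for 0.3 s.
2. the held reader is kept still with its nozzle 25 to 80 mm from the pale square on the wide board, aimed at it (within 15 mm) and within 23 degrees of square on (x of board_a_face in the frame of reader_tip between 0.025 and 0.08 m and y of board_a_face in the frame of reader_tip between -0.015 and 0.015 m and z of board_a_face in the frame of reader_tip between -0.015 and 0.015 m and angle between the x axis of reader and the x axis of board_a, either way round below 0.4 rad and linear speed of reader below 0.03 m/s and angular speed of reader below 0.2 rad/s and contact force between the fingers and reader above 1 N), for 1 s.
At the end, for the whole second after the job is handed in: Each board stands on the ledge, back on the backrest (within 5 mm, 0.08 rad), painted face front, gap to the stop or next board under 3.5 mm, at rest; the reader lies on its pad within 25 mm of centre, 0.3 rad of its length, at rest; nothing held (x of board_a_face in the frame of ledge between -0.017 and -0.007 m and z of board_a_face in the frame of ledge between 0.055 and 0.065 m and angle between the z axis of each of board_a, board_b, board_c, board_d, board_e and the z axis of ledge, either way round below 0.08 rad and angle between the y axis of each of board_a, board_b, board_c, board_d, board_e and the y axis of ledge, either way round below 0.08 rad and angle between each of board_a, board_b, board_c, board_d, board_e's own z axis and vertical below 0.6 rad and (y of board_a_face in the frame of ledge between 0.1015 and 0.107 m or y of board_a_face in the frame of board_b between -0.0555 and -0.05 m or y of board_a_face in the frame of board_c between -0.0595 and -0.054 m or y of board_a_face in the frame of board_d between -0.0555 and -0.05 m or y of board_a_face in the frame of board_e between -0.0575 and -0.052 m) and x of board_b_face in the frame of ledge between -0.017 and -0.007 m and z of board_b_face in the frame of ledge between 0.055 and 0.065 m and (y of board_b_face in the frame of ledge between 0.1095 and 0.115 m or y of board_b_face in the frame of board_a between -0.0555 and -0.05 m or y of board_b_face in the frame of board_c between -0.0515 and -0.046 m or y of board_b_face in the frame of board_d between -0.0475 and -0.042 m or y of board_b_face in the frame of board_e between -0.0495 and -0.044 m) and x of board_c_face in the frame of ledge between -0.017 and -0.007 m and z of board_c_face in the frame of ledge between 0.055 and 0.065 m and (y of board_c_face in the frame of ledge between 0.1055 and 0.111 m or y of board_c_face in the frame of board_a between -0.0595 and -0.054 m or y of board_c_face in the frame of board_b between -0.0515 and -0.046 m or y of board_c_face in the frame of board_d between -0.0515 and -0.046 m or y of board_c_face in the frame of board_e between -0.0535 and -0.048 m) and x of board_d_face in the frame of ledge between -0.017 and -0.007 m and z of board_d_face in the frame of ledge between 0.055 and 0.065 m and (y of board_d_face in the frame of ledge between 0.1095 and 0.115 m or y of board_d_face in the frame of board_a between -0.0555 and -0.05 m or y of board_d_face in the frame of board_b between -0.0475 and -0.042 m or y of board_d_face in the frame of board_c between -0.0515 and -0.046 m or y of board_d_face in the frame of board_e between -0.0495 and -0.044 m) and x of board_e_face in the frame of ledge between -0.017 and -0.007 m and z of board_e_face in the frame of ledge between 0.055 and 0.065 m and (y of board_e_face in the frame of ledge between 0.1075 and 0.113 m or y of board_e_face in the frame of board_a between -0.0575 and -0.052 m or y of board_e_face in the frame of board_b between -0.0495 and -0.044 m or y of board_e_face in the frame of board_c between -0.0535 and -0.048 m or y of board_e_face in the frame of board_d between -0.0495 and -0.044 m) and linear speed of each of board_a, board_b, board_c, board_d, board_e, reader below 0.02 m/s and horizontal distance between reader and pad below 0.025 m and angle between the x axis of reader and the x axis of pad, either way round below 0.3 rad and angle between reader's own z axis and vertical below 0.1 rad and height (world z) of reader below 0.01 m); the robot touches nothing.
It fails at once if a board topples or is laid flat (angle between any of board_a, board_b, board_c, board_d, board_e's own z axis and vertical above 1 rad).
It fails at once if a bystander is pushed more than 40 mm (distance of any of jar, amber, dish, brush, solvent, mug from where it was at the start of the episode above 0.04 m).
Of board_b, board_c, board_d, board_e only 2 to 4 are there at a start; the rules pass over those that are not, and their reading is None.
At some moment in a run one of reader may be knocked a few centimetres aside while the robot is not near it.
It also fails if it takes over 210 s, if anything falls off the work surface, if the arm or the gripper's body presses on something with over 40 N, if the wrist force passes 120 N, or if a joint passes its speed limit or range.

## Working session

There is one attempt and no reset: what is moved stays moved. The work goes in short steps, Python scripts to look and compute and a tool call to move; the robot and the scene stay as the last step left them, time stands still between calls to the robot, and variables do not carry over. Pictures are saved under pics/ and viewed, at most 14 in all, crops included, and the job is handed in when it is done.

Besides the shell and the picture viewer there is one more tool, called after ">>>" by a JSON object that holds its "fn" and its "kwargs", one argument or row to a line. arm_command: Moves the arm, as the interface text tells. Shift numbers are shares of 0.05 m and turn numbers shares of 0.08 rad, none past 1 either way. Its arguments: {"type":"object","properties":{"linear":{"type":"array"},"rot":{"type":"array"},"hand":{"type":"array"},"grip_force":{"type":"number"}},"required":["linear","rot","hand"]}

```bash
ls; mkdir -p pics
cat > h.py <<'E'
import numpy as np,cv2
from workcell import manip,imaging,order
def grab(n,save=None):
    f=imaging.grab_frame(n)
    if save: cv2.imwrite('pics/'+save,f['img'])
    return f
def cam(f,st=None):
    K=np.array([[f['fx'],0,f['cx']],[0,f['fy'],f['cy']],[0,0,1.]])
    if 'rvec' in f:
        R=cv2.Rodrigues(np.array(f['rvec'],float))[0];t=np.array(f['tvec'],float).ravel()
        return K,R,t
    T=np.array(f['T_tool_cam']);Rt=quat(st['tool_rot']);p=np.array(st['position'])
    Rc=Rt@T[:3,:3];c=Rt@T[:3,3]+p
    return K,Rc.T,-Rc.T@c
def quat(q):
    from scipy.spatial.transform import Rotation as Ro
    return Ro.from_quat([q[1],q[2],q[3],q[0]]).as_matrix()
def ray(C,uv):
    K,R,t=C;d=R.T@np.linalg.inv(K)@np.array([uv[0],uv[1],1.]);return -R.T@t,d/np.linalg.norm(d)
def onz(C,uv,z):
    o,d=ray(C,uv);return o+d*(z-o[2])/d[2]
def proj(C,P):
    K,R,t=C;P=np.atleast_2d(P)@R.T+t;q=P@K.T;return q[:,:2]/q[:,2:]
def tri(rs):
    A=np.zeros((3,3));b=np.zeros(3)
    for o,d in rs:
        M=np.eye(3)-np.outer(d,d);A+=M;b+=M@o
    return np.linalg.solve(A,b)
E
python3 - <<'E'
from h import *
print(manip.tcp_to_grasp); s=manip.read_state();print(s)
for n in('scene','side','wrist'):
    f=grab(n,n+'0.png'); 
    C=cam(f,s);print(n,f['fx'],ray(C,(320,200)))
E
```

```text
pics
18.700000000000003
{'time_s': 0.0, 'joint_positions': array([-1.15858329,  0.33287478, -0.06469989,  1.46095502,  0.02161558,
        1.34987854, -0.08849507]), 'qd': array([ 0.0002352 , -0.00120349,  0.00161715, -0.00043093, -0.00118928,
       -0.00029602, -0.00183255]), 'effort': array([ 3.73886223e-04, -6.23253107e+01,  2.51035870e-02, -3.89888620e+01,
       -6.12143450e-02,  3.98853596e-02,  6.53914367e-05]), 'position': array([263.12271768, 566.48743649, 221.74558161]), 'tool_rot': array([-1.13415955e-04,  2.15683446e-01,  9.76463080e-01, -7.00688858e-04]), 'ft_force': array([0.11546053, 0.10182544, 0.38639078]), 'moment': array([ 0.01629711,  0.00376917, -0.03115592]), 'grasp_force': 0.0, 'width': 86.67876035951205}
scene 456.8642063787842 (array([1378.45072495,   46.87731791,  956.60847296]), array([-0.71708559, -0.06465129, -0.69398017]))
side 400.8214708127796 (array([-108.44972615, -722.78676552,  722.89377982]), array([ 0.54989699,  0.6032538 , -0.57766613]))
wrist 344.77139160454544 (array([203.63500304, 594.62424627, 383.56750175]), array([ 0.21454131, -0.09843342, -0.97174219]))
```

View pics/scene0.png

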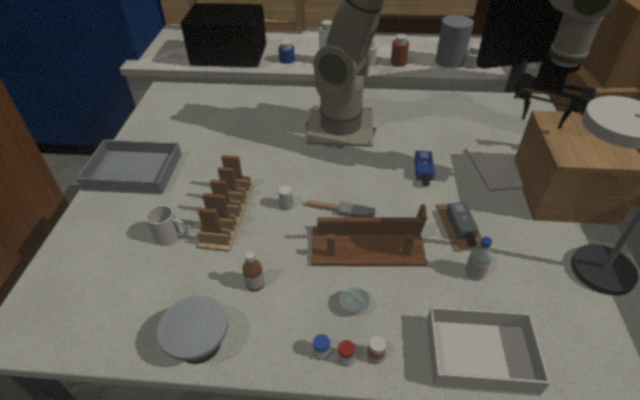

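View pics/side0.png

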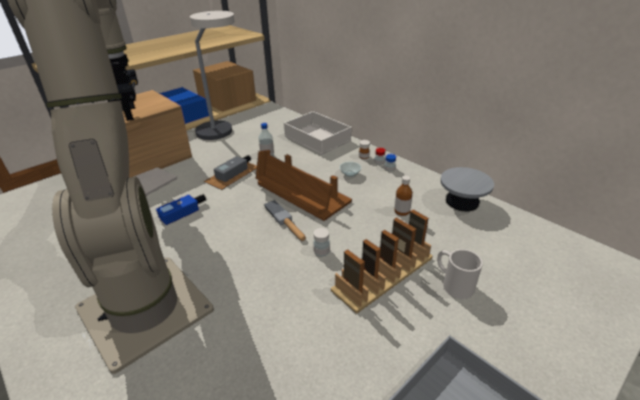

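Scene: rack with five boards (tops at about (232,165)…(207,218)), easel around (370,240) with its stop at (422,215), reader on its pad at (462,222), blue decoy at (425,168). The side view shows the same: boards at (354,270)…(418,226), easel at (300,185), reader at (232,168).

Run:
```python
from h import *
f=imaging.grab_frame('scene');C=cam(f)
for n,uv,z in [('rack far',(240,180),12),('rack near',(215,244),12),('easel L',(313,245),30),('stop',(425,245),30),('reader',(462,222),20),('nozzle',(472,240),20)]: print(n,onz(C,uv,z).round())
g=imaging.grab_frame('side')
a=cv2.resize(f['img'][140:280,170:490],None,fx=2.5,fy=2.5,interpolation=cv2.INTER_CUBIC);cv2.imwrite('pics/s1.png',a)
b=cv2.resize(g['img'][130:310,200:450],None,fx=3.2,fy=3.2,interpolation=cv2.INTER_CUBIC);cv2.imwrite('pics/d1.png',b)
```

```text
rack far [ 331. -299.   12.]
rack near [ 595. -312.   12.]
easel L [594. -44.  30.]
stop [571. 251.  30.]
reader [470. 363.  20.]
nozzle [535. 380.  20.]
```

View pics/s1.png

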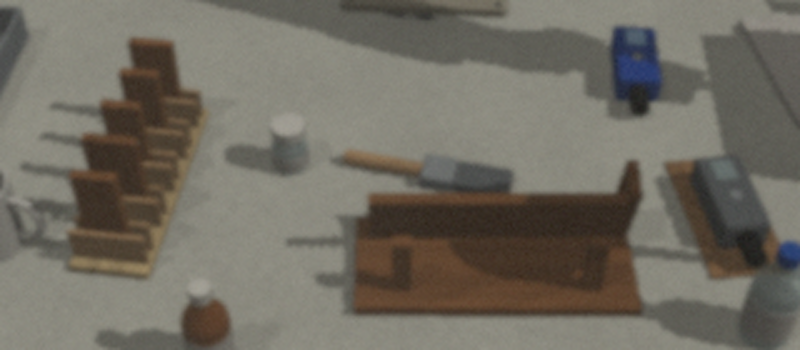

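View pics/d1.png

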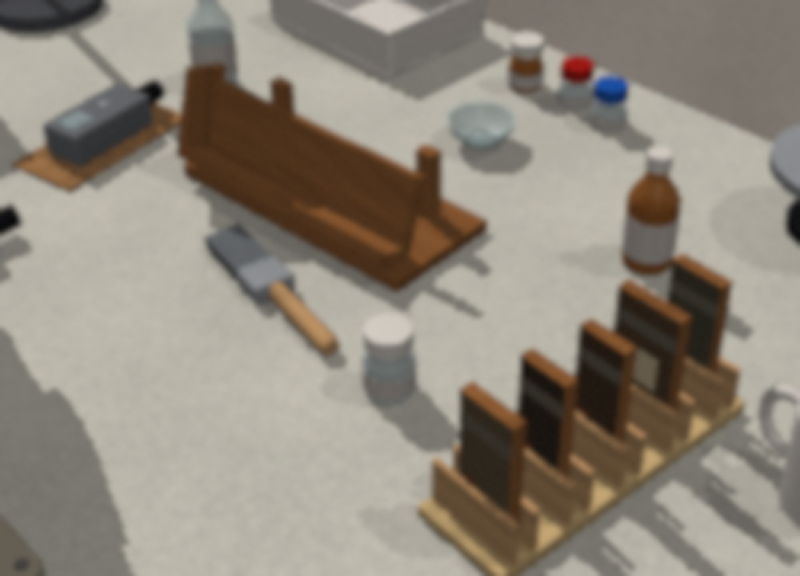

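The crops show all five slots occupied. The board with the pale square is in the fourth slot from the robot (side crop at (645,370)), and the easel's open face looks toward the robot. Next I'll write a row planner and take wrist views.

```bash
cat >> h.py <<'E'
from scipy.spatial.transform import Rotation as Ro
def RT(yaw=0,tilt=0,pitchaxis=None):
    """tool y along world x turned by yaw, z down; tilt leans the tool's top to its +y (about its x)"""
    y=np.array([np.cos(yaw),np.sin(yaw),0]);up=np.array([0,0,1.])
    yy=np.cos(tilt)*y-np.sin(tilt)*up;z=-(np.cos(tilt)*up+np.sin(tilt)*y)
    return np.c_[np.cross(yy,z),yy,z]
def rows(way,start=None,mx=1.0):
    """way: list of (pos,R,n or None); prints rows"""
    s=manip.read_state();p=np.array(s['position']);R=quat(s['tool_rot'])
    if start is not None:p,R=start
    L=[];A=[]
    for P,Rg,n in way:
        P=np.array(P,float);rv=Ro.from_matrix(R.T@Rg).as_rotvec()
        m=n or max(1,int(np.ceil(max(np.abs(P-p).max()*1.2/50/mx,np.abs(rv).max()/.08-.02))))
        for k in range(m):
            r=m-k;rv=Ro.from_matrix(R.T@Rg).as_rotvec()/r
            l=np.clip(np.round(R.T@(P-p)/r/50,2),-1,1);a=np.clip(np.round(rv/.08,2),-1,1)
            p=p+R@(l*50);R=R@Ro.from_rotvec(a*.08).as_matrix();L.append(l.tolist());A.append(a.tolist())
    o=lambda M:str(M).replace(' ','').replace('-0.0,','0,').replace('.0,',',').replace('.0]',']').replace('-0]','0]')
    print(len(L));print(o(L));print(o(A));print('end',p.round(1))
def st():
    s=manip.read_state();R=quat(s['tool_rot'])
    print('t',round(s['time_s'],2),'p',s['position'].round(1),'y',R[:,1].round(4),'z',R[:,2].round(4),'w',round(s['width'],1),'F',s['ft_force'].round(1),'g',round(s['grasp_force'],1),'q',s['joint_positions'].round(2))
E
python3 - <<'E'
from h import *
rows([((500,60,330),RT(0,0),15)])
E
```

```text
15
[[-0.57,-0.48,-0.14],[-0.61,-0.44,-0.14],[-0.64,-0.39,-0.14],[-0.66,-0.34,-0.14],[-0.69,-0.29,-0.14],[-0.71,-0.23,-0.15],[-0.72,-0.18,-0.14],[-0.73,-0.12,-0.15],[-0.74,-0.07,-0.14],[-0.75,-0.01,-0.15],[-0.74,0.04,-0.14],[-0.74,0.1,-0.15],[-0.73,0.16,-0.14],[-0.72,0.21,-0.15],[-0.69,0.27,-0.14]]
[[0,0,0.95],[0,0,0.95],[0,0,0.95],[0,0,0.95],[0,0,0.95],[0,0,0.95],[0,0,0.94],[0,0,0.95],[0,0,0.94],[0,0,0.95],[0,0,0.94],[0,0,0.95],[0,0,0.94],[0,0,0.95],[0,0.01,0.94]]
end [500.2  60.2 329.9]
```

>>> {"fn": "arm_command", "kwargs": {
  "linear": [
    [-0.57,-0.48,-0.14],
    [-0.61,-0.44,-0.14],
    [-0.64,-0.39,-0.14],
    [-0.66,-0.34,-0.14],
    [-0.69,-0.29,-0.14],
    [-0.71,-0.23,-0.15],
    [-0.72,-0.18,-0.14],
    [-0.73,-0.12,-0.15],
    [-0.74,-0.07,-0.14],
    [-0.75,-0.01,-0.15],
    [-0.74,0.04,-0.14],
    [-0.74,0.1,-0.15]
  ],
  "rot": [
    [0,0,0.95],
    [0,0,0.95],
    [0,0,0.95],
    [0,0,0.95],
    [0,0,0.95],
    [0,0,0.95],
    [0,0,0.94],
    [0,0,0.95],
    [0,0,0.94],
    [0,0,0.95],
    [0,0,0.94],
    [0,0,0.95]
  ],
  "hand": [1,1,1,1,1,1,1,1,1,1,1,1]
}}

```text
time_s: 1.75
position: [453.2, 159.0, 309.0]
tool_rot: [0.0, 0.625, 0.781, 0.0]
ft_force: [-0.3, 0.4, -0.4]
width: 87.2
grasp_force: 0.0
```

>>> {"fn": "arm_command", "kwargs": {
  "linear": [
    [-0.73,0.16,-0.14],
    [-0.72,0.21,-0.15],
    [-0.69,0.27,-0.14]
  ],
  "rot": [
    [0,0,0.94],
    [0,0,0.95],
    [0,0,0.94]
  ],
  "hand": [1,1,1]
}}

```text
time_s: 2.12
position: [500.8, 57.7, 330.6]
tool_rot: [0.0, 0.709, 0.705, 0.0]
ft_force: [0.5, -0.1, -0.0]
width: 87.3
grasp_force: 0.0
```

Run:
```python
from h import *
import pickle
st()
s=manip.read_state();f=grab('wrist','w1.png');pickle.dump((s,f),open('w1.pkl','wb'))
C=cam(f,s);print(ray(C,(320,200)),[onz(C,u,0).round() for u in [(0,0),(639,0),(0,399)]])
rows([((470,-200,330),RT(0,0),6)])
```

```text
t 2.12 p [500.8  57.7 330.6] y [ 1.0e+00 -5.2e-03  2.0e-04] z [ 2.e-04  1.e-04 -1.e+00] w 87.3 F [ 0.5 -0.1 -0. ] g 0.0 q [-0.63  0.01  0.43  1.61 -0.    1.52 -0.2 ]
(array([502.25121185, 124.38077244, 492.42872522]), array([ 8.48599659e-04, -2.36312352e-01, -9.71676773e-01])) [array([ 94., 270.,   0.]), array([912., 266.,   0.]), array([ -50., -345.,   -0.])]
6
[[-0.84,-0.1,0.01],[-0.84,-0.1,0.01],[-0.84,-0.1,0],[-0.85,-0.1,0.01],[-0.84,-0.1,0],[-0.85,-0.11,0.01]]
[[0,0,-0.03],[0.01,0,-0.03],[0,0,-0.03],[0.01,0.01,-0.03],[0,0,-0.03],[0.01,0.01,-0.03]]
end [ 469.8 -200.2  329.8]
```

View pics/w1.png

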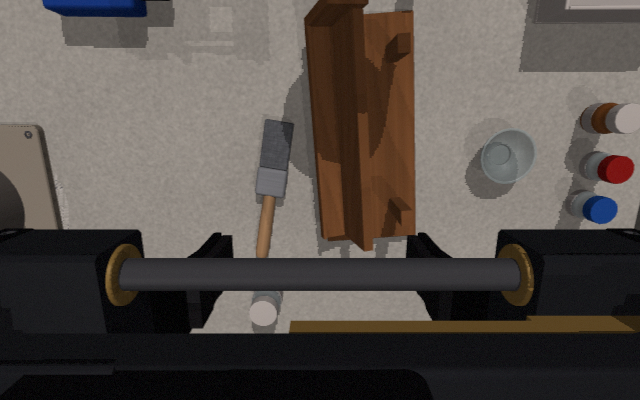

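Wrist view: the easel's lip runs from about (308,20) to (322,238), the backrest top from (350,10) to (365,245), and the stop is at the top edge near (330,5). I'll take a second easel view shifted toward +y.

>>> {"fn": "arm_command", "kwargs": {
  "linear": [
    [0.55,0.4,0],
    [0.55,0.4,0],
    [0,0,0]
  ],
  "rot": [
    [0,0,-0.03],
    [0,0,-0.03],
    [0,0,0]
  ],
  "hand": [1,1,1]
}}

```text
time_s: 2.55
position: [540.7, 116.6, 329.2]
tool_rot: [-0.0, 0.705, 0.709, -0.001]
ft_force: [0.5, -0.1, 0.0]
width: 87.0
grasp_force: 0.0
```

Run:
```python
from h import *
import pickle
s=manip.read_state();f=grab('wrist','w2.png');pickle.dump((s,f),open('w2.pkl','wb'))
a=cv2.resize(f['img'][:300,180:400],None,fx=2,fy=2);cv2.imwrite('pics/w2c.png',a)
st()
rows([((500,-100,340),RT(0,0),5),((440,-340,340),RT(0,0),6)])
```

```text
t 2.6 p [540.4 115.1 329.6] y [ 1.      0.0044 -0.001 ] z [-0.001  -0.0011 -1.    ] w 87.0 F [-0.4 -0.5 -1.3] g 0.0 q [-0.66  0.13  0.41  1.5  -0.05  1.53 -0.24]
11
[[-0.86,-0.17,-0.04],[-0.86,-0.16,-0.04],[-0.86,-0.16,-0.04],[-0.86,-0.17,-0.04],[-0.86,-0.16,-0.04],[-0.8,-0.2,0],[-0.8,-0.2,0],[-0.8,-0.2,0],[-0.8,-0.2,0],[-0.8,-0.2,0],[-0.8,-0.2,0]]
[[0,0,0.01],[0,0,0.01],[0,0,0.01],[-0.01,0.01,0.01],[0,0,0.02],[0,0,0],[0,0,0],[0,0,0],[0,0,0],[0,0,0],[0,0,0]]
end [ 439.9 -340.   339.9]
```

View pics/w2c.png

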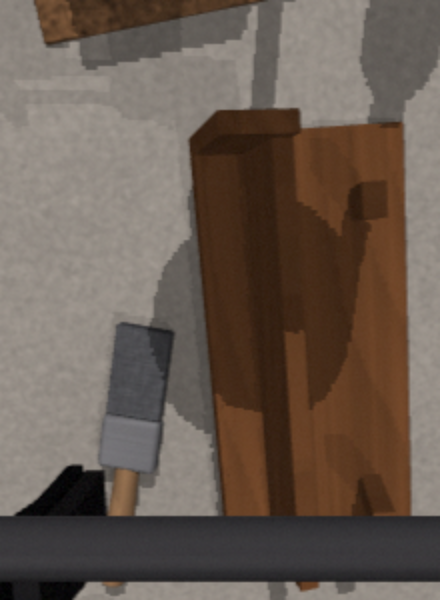

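In the crop, the stop's top runs (192,140)–(300,110), the lip edge starts at (192,140), and the backrest's top band starts around (250,135)–(295,135). Now the rack.

>>> {"fn": "arm_command", "kwargs": {
  "linear": [
    [-0.86,-0.17,-0.04],
    [-0.86,-0.16,-0.04],
    [-0.86,-0.16,-0.04],
    [-0.86,-0.17,-0.04],
    [-0.86,-0.16,-0.04],
    [-0.8,-0.2,0],
    [-0.8,-0.2,0],
    [-0.8,-0.2,0],
    [-0.8,-0.2,0],
    [-0.8,-0.2,0],
    [-0.8,-0.2,0],
    [0,0,0]
  ],
  "rot": [
    [0,0,0.01],
    [0,0,0.01],
    [0,0,0.01],
    [0,0,0.01],
    [0,0,0.02],
    [0,0,0],
    [0,0,0],
    [0,0,0],
    [0,0,0],
    [0,0,0],
    [0,0,0],
    [0,0,0]
  ],
  "hand": [0.4,0.4,0.4,0.4,0.4,0.4,0.4,0.4,0.4,0.4,0.4,0.4]
}}

```text
time_s: 4.1
position: [436.5, -344.0, 340.4]
tool_rot: [0.0, 0.71, 0.704, -0.0]
ft_force: [0.8, 0.6, -0.4]
width: 35.0
grasp_force: 0.0
```

Run:
```python
from h import *
import pickle
s=manip.read_state();f=grab('wrist','w3.png');pickle.dump((s,f),open('w3.pkl','wb'))
st()
```

```text
t 4.15 p [ 437.8 -341.9  340.2] y [ 1.0e+00 -5.1e-03 -1.0e-04] z [-1.e-04 -1.e-04 -1.e+00] w 34.6 F [-0.4 -0.1 -0.1] g 0.0 q [-0.14  0.16  0.84  1.48 -0.12  1.55  0.69]
```

>>> {"fn": "arm_command", "kwargs": {
  "linear": [
    [-0.4,0.5,0],
    [-0.4,0.5,0],
    [0,0,0],
    [0,0,0]
  ],
  "rot": [
    [0,0,0],
    [0,0,0],
    [0,0,0],
    [0,0,0]
  ],
  "hand": [0.4,0.4,0.4,0.4]
}}

```text
time_s: 4.65
position: [489.3, -379.5, 340.2]
tool_rot: [-0.0, 0.707, 0.707, 0.0]
ft_force: [-0.3, 0.7, 0.4]
width: 34.9
grasp_force: 0.0
```

Run:
```python
from h import *
import pickle
s=manip.read_state();f=grab('wrist','w4.png');pickle.dump((s,f),open('w4.pkl','wb'))
st()
g=pickle.load(open('w3.pkl','rb'))[1]
a=np.vstack([cv2.resize(x['img'][0:240,130:640],None,fx=1.25,fy=1.25) for x in (g,f)])
cv2.imwrite('pics/w34.png',a)
```

```text
t 4.7 p [ 489.3 -379.4  340.5] y [ 1.e+00 -2.e-04  6.e-04] z [ 6.e-04  5.e-04 -1.e+00] w 34.8 F [ 0.6 -0.1  0.4] g 0.0 q [-0.02  0.36  0.84  1.31 -0.26  1.59  0.78]
```

View pics/w34.png

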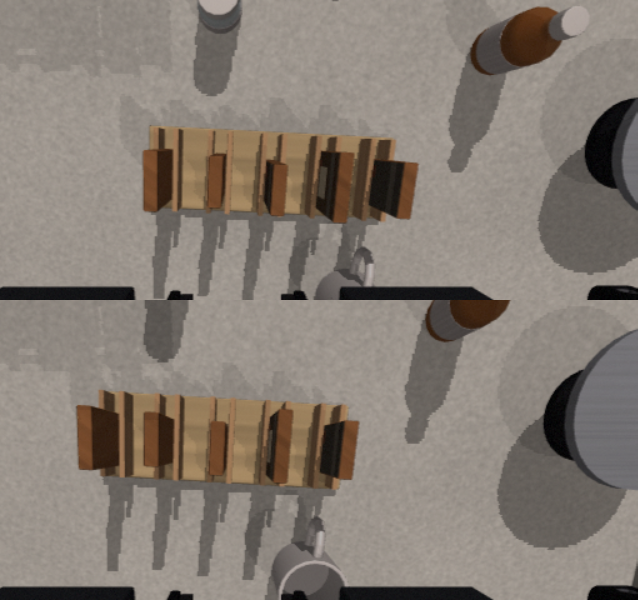

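The two rack views show five board tops. In the second, x in the crop is about 90, 155, 217, 285 and 345, with the pale square visible on the fourth. I'll sample colours to segment the tops.

Run:
```python
from h import *
import pickle
for n,r in(('w4',112),('w3',146)):
    s,f=pickle.load(open(n+'.pkl','rb'));im=cv2.GaussianBlur(f['img'],(1,5),0).astype(int)
    print(n)
    for x in range(185,480):
        b,g,rr=im[r,x]
        if rr>1.75*b: print(f"{x}:{b},{g},{rr}",end=' ')
```

```text
w4
192:59,78,104 193:42,73,116 194:43,72,116 195:43,73,115 196:43,73,116 197:42,73,116 198:42,73,116 199:43,73,117 200:43,73,117 201:43,73,117 202:40,68,111 203:32,54,88 204:18,31,49 205:18,30,50 206:17,31,49 207:20,31,50 208:16,30,49 209:19,30,50 210:17,30,50 211:19,31,49 212:17,29,49 213:19,30,50 214:21,32,52 215:17,30,50 216:18,30,50 217:18,30,51 218:18,32,51 219:17,31,51 220:18,31,51 221:17,30,51 222:15,30,51 223:19,32,52 224:26,40,62 225:58,82,113 226:86,119,158 227:86,120,158 228:82,114,151 229:64,89,118 230:34,48,64 231:33,48,65 232:35,49,66 233:36,51,67 234:34,49,66 235:34,49,66 245:43,65,96 246:42,72,116 247:43,72,116 248:41,72,114 249:41,72,114 250:42,72,115 251:43,72,114 252:41,70,113 253:41,71,112 254:42,71,113 255:41,70,110 256:32,54,87 257:17,26,44 258:18,29,47 259:17,29,47 260:17,28,48 261:15,28,47 262:16,29,48 263:15,27,46 264:17,28,47 265:17,29,47 266:17,28,47 267:16,30,47 268:30,46,68 269:64,91,122 270:87,120,158 271:86,120,159 272:79,109,144 273:51,71,95 274:35,49,66 275:33,48,65 276:54,75,95 297:64,89,117 298:35,54,83 299:43,72,114 300:43,71,114 301:42,71,113 302:
[... 1711 characters left out ...]
113 358:47,75,113 359:71,102,130 375:45,64,81 376:37,51,68 377:37,51,69 378:35,50,67 379:39,54,73 380:55,78,103 381:64,89,118 382:49,70,93 383:47,66,86 391:11,18,26 392:15,21,29 396:13,19,26 397:10,16,24 398:19,24,35 399:27,40,59 400:32,54,87 401:37,61,98 402:33,59,95 403:35,59,96 404:34,59,95 405:35,59,95 406:34,59,96 407:34,60,97 408:36,62,99 409:39,66,104 410:51,78,111 414:49,69,86 415:36,51,68 416:35,49,66 417:36,50,68 418:37,52,71 419:36,52,69 420:35,50,67 421:34,48,65 422:47,67,89 423:71,98,130 424:77,108,142 425:69,95,127 426:43,60,79 451:33,49,72 452:39,67,106 453:42,72,114 454:43,71,112 455:42,71,112 456:41,69,111 457:41,69,109 458:40,68,107 459:40,67,107 460:38,65,104 461:41,66,104
```

```bash
cat >> h.py <<'E'
def blobs(f,lo=80,minA=250,roi=None):
    im=cv2.GaussianBlur(f['img'],(3,3),0).astype(int);b,g,r=im[...,0],im[...,1],im[...,2]
    m=((r>2.25*b)&(r>lo)).astype(np.uint8)
    if roi: z=np.zeros_like(m);x0,y0,x1,y1=roi;z[y0:y1,x0:x1]=m[y0:y1,x0:x1];m=z
    n,l,sta,c=cv2.connectedComponentsWithStats(m);out=[]
    for i in range(1,n):
        if sta[i,4]>=minA:
            cs=cv2.findContours((l==i).astype(np.uint8),cv2.RETR_EXTERNAL,cv2.CHAIN_APPROX_NONE)[0]
            out.append((c[i],cv2.minAreaRect(cs[0]),sta[i,4]))
    return sorted(out,key=lambda o:o[0][0])
E
python3 - <<'E'
from h import *
import pickle
d=[]
for n,roi in(('w3',(230,90,500,185)),('w4',(180,60,440,170))):
    s,f=pickle.load(open(n+'.pkl','rb'));d.append((cam(f,s),blobs(f,roi=roi)))
    print(n,[(o[0].round(1).tolist(),np.round(o[1][1],1).tolist(),o[2]) for o in d[-1][1]])
for a,b in zip(d[0][1],d[1][1]):
    P=tri([ray(d[0][0],a[0]),ray(d[1][0],b[0])])
    w=[]
    for C,o in((d[0][0],a),(d[1][0],b)):
        q=np.array([onz(C,p,P[2]) for p in cv2.boxPoints(o[1])])
        e=[q[1]-q[0],q[2]-q[1]];e.sort(key=np.linalg.norm);e=e[1];w.append((np.linalg.norm(e)+1, np.degrees(np.arctan(-e[0]/e[1]))))
    print(P.round(1),np.round(w,1).tolist())
E
```

```text
w3 [([250.5, 143.7], [48.0, 10.0], np.int32(482)), ([301.7, 144.3], [11.7, 42.8], np.int32(458)), ([352.6, 150.8], [10.0, 42.3], np.int32(409)), ([404.5, 149.3], [10.3, 55.1], np.int32(555)), ([455.2, 151.9], [9.1, 43.6], np.int32(395))]
w4 [([198.0, 109.5], [49.3, 10.6], np.int32(513)), ([250.9, 110.8], [10.0, 42.0], np.int32(455)), ([303.3, 118.4], [11.1, 42.2], np.int32(470)), ([355.9, 116.1], [10.3, 59.1], np.int32(597)), ([408.0, 119.5], [9.7, 44.9], np.int32(431))]
[ 364.2 -306.   130.1] [[51.7, -3.1], [50.6, -2.8]]
[ 418.7 -307.3  127.1] [[46.6, -5.6], [43.7, -3.0]]
[ 473.6 -314.9  125.5] [[46.4, -3.7], [44.4, -3.4]]
[ 528.5 -312.9  131.7] [[59.0, -3.2], [60.6, -3.6]]
[ 583.5 -316.3  129.6] [[47.1, -3.7], [46.5, -3.7]]
```

Run:
```python
from h import *
import pickle
for n,rs,lo,hi in(('w1',(60,200),295,425),('w2',(110,225),265,400)):
    s,f=pickle.load(open(n+'.pkl','rb'));im=cv2.GaussianBlur(f['img'],(1,5),0).astype(int)
    for r in rs: print(n,r,' '.join(f"{x}:{im[r,x,2]}" for x in range(lo,hi)))
s,f=pickle.load(open('w2.pkl','rb'));im=f['img'].astype(int)
for x in(285,300,315): print('col',x,' '.join(f"{y}:{im[y,x,2]}" for y in range(48,85)))
a=np.hstack([cv2.resize(f['img'][40:130,255:345],None,fx=4,fy=4),cv2.resize(pickle.load(open('w1.pkl','rb'))[1]['img'][165:255,300:390],None,fx=4,fy=4)]);cv2.imwrite('pics/ez.png',a)
```

```text
w1 60 295:147 296:144 297:142 298:139 299:137 300:133 301:122 302:109 303:85 304:86 305:86 306:79 307:59 308:51 309:53 310:62 311:66 312:65 313:64 314:63 315:68 316:67 317:67 318:67 319:67 320:67 321:66 322:67 323:66 324:67 325:65 326:64 327:64 328:63 329:64 330:61 331:55 332:57 333:55 334:49 335:49 336:52 337:51 338:51 339:51 340:49 341:49 342:51 343:52 344:53 345:53 346:52 347:48 348:50 349:51 350:48 351:49 352:49 353:51 354:54 355:60 356:64 357:65 358:64 359:64 360:63 361:64 362:64 363:64 364:65 365:66 366:67 367:65 368:68 369:74 370:76 371:88 372:92 373:91 374:95 375:99 376:99 377:100 378:99 379:97 380:99 381:91 382:66 383:63 384:60 385:57 386:50 387:48 388:47 389:46 390:45 391:45 392:46 393:46 394:49 395:48 396:50 397:56 398:65 399:82 400:96 401:100 402:103 403:104 404:103 405:104 406:107 407:105 408:102 409:101 410:98 411:97 412:95 413:105 414:132 415:146 416:145 417:144 418:142 419:141 420:142 421:143 422:140 423:140 424:143
w1 200 295:148 296:144 297:139 298:139 299:140 300:141 301:142 302:142 303:143 304:141 305:140 306:140 307:140 308:140 309:139 310:137 311:134 312:122 313
[... 2856 characters left out ...]
139 49:136 50:136 51:136 52:139 53:141 54:143 55:141 56:140 57:124 58:81 59:54 60:55 61:53 62:58 63:52 64:53 65:53 66:56 67:54 68:55 69:55 70:51 71:44 72:44 73:43 74:41 75:48 76:48 77:51 78:69 79:70 80:68 81:69 82:70 83:67 84:70
col 300 48:146 49:143 50:146 51:140 52:145 53:146 54:139 55:62 56:66 57:63 58:64 59:63 60:68 61:61 62:64 63:62 64:63 65:63 66:63 67:47 68:44 69:48 70:47 71:46 72:44 73:44 74:47 75:43 76:38 77:56 78:54 79:54 80:55 81:55 82:54 83:56 84:56
col 315 48:97 49:100 50:101 51:102 52:103 53:101 54:74 55:71 56:70 57:70 58:69 59:72 60:70 61:70 62:69 63:67 64:66 65:62 66:62 67:46 68:46 69:52 70:53 71:55 72:53 73:54 74:52 75:52 76:52 77:54 78:52 79:50 80:50 81:51 82:55 83:50 84:51
```

View pics/ez.png

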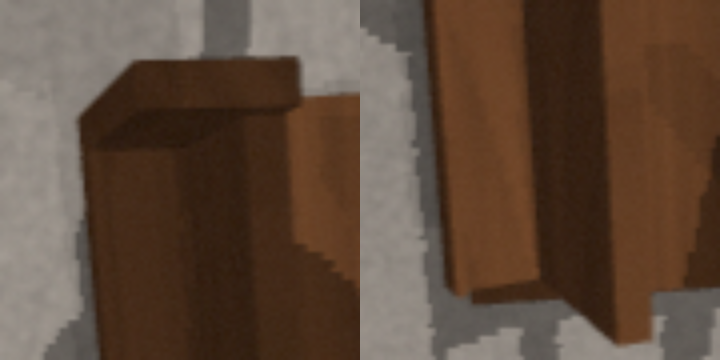

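Run:
```python
from h import *
import pickle
C={}
for n in('w1','w2'):
    s,f=pickle.load(open(n+'.pkl','rb'));C[n]=cam(f,s)
c,sn=np.cos(.28),np.sin(.28)
zt=30+70*c
for n,L in(('w1',[(355,60),(361,200),(364,251)]),('w2',[(318,110),(325,225)])):
    print(n,'top front',[onz(C[n],(u-.5,v),zt).round(1).tolist() for u,v in L])
for n,L in(('w1',[(332,60),(342.5,200)]),('w2',[(303,110),(312,225)])):
    print(n,'junction',[onz(C[n],u,30).round(1).tolist() for u in L])
print('stop base',onz(C['w2'],(285,77),37).round(1),onz(C['w2'],(300,76.2),32).round(1))
for z in(100,107,112,115): print('stop top inner',z,onz(C['w2'],(300,66.5),z).round(1),onz(C['w2'],(315,66.5),z).round(1))
# height check of the top front edge: interpolate edge lines (fixed y plane) from two views
def atrow(n,L,yw,z):
    # column on line L whose point at height z has world y=yw
    best=None
    for v in np.arange(20,260,.5):
        u=np.interp(v,[L[0][1],L[1][1]],[L[0][0],L[1][0]]) if L[0][1]<=v<=L[1][1] else L[0][0]+(v-L[0][1])*(L[1][0]-L[0][0])/(L[1][1]-L[0][1])
        P=onz(C[n],(u,v),z)
        if best is None or abs(P[1]-yw)<abs(best[1]-yw):best=P
    return best
for z in(80,90,97,105): print(z,atrow('w1',[(354.5,60),(360.5,200)],100,z)[0].round(1),atrow('w2',[(317.5,110),(324.5,225)],100,z)[0].round(1))
```

```text
w1 top front [[540.1, 182.2, 97.3], [550.4, 28.1, 97.3], [555.6, -36.3, 97.3]]
w2 top front [[539.0, 189.4, 97.3], [548.1, 56.5, 97.3]]
w1 junction [[518.4, 192.2, 30.0], [533.7, 11.8, 30.0]]
w2 junction [[519.8, 190.3, 30.0], [531.7, 34.7, 30.0]]
stop base [498.  229.7  37. ] [516.4 231.2  32. ]
stop top inner 100 [520.2 233.9 100. ] [536.1 234.  100. ]
stop top inner 107 [520.6 233.  107. ] [536.2 233.1 107. ]
stop top inner 112 [520.9 232.3 112. ] [536.3 232.4 112. ]
stop top inner 115 [521.  231.9 115. ] [536.4 232.  115. ]
80 547.4 545.0
90 546.4 545.1
97 545.6 545.1
105 544.8 545.2
```

Measurements agree. The ledge yaw is about 0.07, the stop point is near (517,232,30), and the rack yaw is about −0.052. First board: slot 1.

```bash
cat >> h.py <<'E'
RY=-0.052;RR=RT(RY)
LY=0.07;S=np.array([517.,232.,30.])
LX=np.array([np.cos(LY)*np.cos(.28),np.sin(LY)*np.cos(.28),-np.sin(.28)])
LV=np.array([-np.sin(LY),np.cos(LY),0]);LZ=np.cross(LX,LV);LO=S-135*LV
RL=RT(LY,.28)
def L2W(x,y,z): return LO+x*LX+y*LV+z*LZ
def W2L(p): d=np.array(p)-LO;return np.array([d@LX,d@LV,d@LZ])
G=86.0   # tip height on the board
E
python3 - <<'E'
from h import *
print(LO,LZ,RL[:,2])
rows([((364.2,-306,175),RR,6),((364.2,-306,98),RR,4)])
E
```

```text
[526.44228439  97.33061497  30.        ] [0.27567885 0.0193291  0.96105544] [-0.27567885 -0.0193291  -0.96105544]
10
[[0.24,-0.42,0.55],[0.24,-0.42,0.55],[0.24,-0.42,0.55],[0.23,-0.42,0.55],[0.23,-0.43,0.55],[0.23,-0.42,0.56],[0,0,0.38],[0,0,0.39],[0,0,0.38],[0,0,0.39]]
[[0,0,0.11],[0,0,0.11],[0,0,0.11],[0,0,0.11],[0,0,0.1],[0.01,-0.01,0.11],[0,0,0],[0,0,0],[0,0,0],[0,0,0]]
end [ 364.4 -306.1   97.9]
```

>>> {"fn": "arm_command", "kwargs": {
  "linear": [
    [0.24,-0.42,0.55],
    [0.24,-0.42,0.55],
    [0.24,-0.42,0.55],
    [0.23,-0.42,0.55],
    [0.23,-0.43,0.55],
    [0.23,-0.42,0.56],
    [0,0,0],
    [0,0,0]
  ],
  "rot": [
    [0,0,0.11],
    [0,0,0.11],
    [0,0,0.11],
    [0,0,0.11],
    [0,0,0.1],
    [0,0,0.11],
    [0,0,0],
    [0,0,0]
  ],
  "hand": [0.4,0.4,0.4,0.4,0.4,0.4,0.4,0.4],
  "grip_force": 15
}}

```text
time_s: 5.7
position: [365.7, -306.6, 175.6]
tool_rot: [0.001, 0.725, 0.689, 0.001]
ft_force: [0.2, -0.7, 1.2]
width: 34.7
grasp_force: 0.0
```

Run:
```python
from h import *
st()
rows([((364.2,-306,98),RR,4)])
```

```text
t 5.7 p [ 365.7 -306.6  175.6] y [ 0.9987 -0.0512  0.0024] z [ 2.4e-03  1.0e-04 -1.0e+00] w 34.7 F [ 0.2 -0.7  1.2] g 0.0 q [-0.23  0.01  0.85  1.94 -0.01  1.19  0.57]
4
[[0,-0.01,0.39],[0,-0.01,0.39],[0,-0.01,0.39],[0.01,0,0.38]]
[[0.01,0,0],[0.01,0,0],[0,0,0.01],[0.01,0,0]]
end [ 364.4 -306.    98.1]
```

>>> {"fn": "arm_command", "kwargs": {
  "linear": [
    [0,-0.01,0.39],
    [0,-0.01,0.39],
    [0,-0.01,0.39],
    [0.01,0,0.38],
    [0,0,0],
    [0,0,0],
    [0,0,0],
    [0,0,0]
  ],
  "rot": [
    [0.01,0,0],
    [0.01,0,0],
    [0,0,0.01],
    [0.01,0,0],
    [0,0,0],
    [0,0,0],
    [0,0,0],
    [0,0,0]
  ],
  "hand": [0.4,0.4,0.4,0.4,0,0,0,0],
  "grip_force": 15
}}

```text
time_s: 6.7
position: [364.1, -306.3, 97.9]
tool_rot: [-0.0, 0.725, 0.688, -0.0]
ft_force: [-0.4, -0.2, 6.3]
width: 11.8
grasp_force: 15.0
```

Run:
```python
from h import *
st()
s=manip.read_state();p=s['position'];R=quat(s['tool_rot'])
pre=L2W(-10,135-26-6,G+6)
rows([(p+[0,0,130],R,5),(p+[30,140,130],R,4),(pre+60*LZ-10*LX,RL,9),(pre,RL,4)])
```

```text
t 6.7 p [ 364.1 -306.3   97.9] y [ 9.986e-01 -5.270e-02 -7.000e-04] z [-7.e-04 -3.e-04 -1.e+00] w 11.8 F [-0.4 -0.2  6.3] g 15.0 q [-0.19  0.14  0.86  2.03 -0.12  1.02  0.67]
22
[[0,0,-0.52],[0,0,-0.52],[0,0,-0.52],[0,0,-0.52],[0,0,-0.52],[0.71,0.11,0],[0.71,0.11,0],[0.7,0.12,0],[0.71,0.11,0],[0.83,0.29,0.1],[0.83,0.3,0.09],[0.83,0.31,0.08],[0.82,0.33,0.07],[0.82,0.34,0.06],[0.81,0.35,0.05],[0.81,0.36,0.03],[0.8,0.38,0.02],[0.8,0.39,0],[0,0.05,0.3],[0,0.05,0.3],[0,0.05,0.3],[0,0.05,0.3]]
[[0,0,0],[0,0,0],[0,0,0],[0,0,0],[0,0,0],[0,0,0],[0,0,0],[0,0,0],[0,0,0],[0.39,-0.02,-0.17],[0.39,-0.02,-0.17],[0.39,-0.02,-0.17],[0.39,-0.03,-0.17],[0.39,-0.02,-0.17],[0.38,-0.03,-0.17],[0.39,-0.02,-0.17],[0.38,-0.03,-0.17],[0.39,-0.02,-0.16],[0,0,0],[0,0,0],[0,0,0],[0,0,0]]
end [535.1 201.3 121.4]
```

>>> {"fn": "arm_command", "kwargs": {
  "linear": [
    [0,0,-0.52],
    [0,0,-0.52],
    [0,0,-0.52],
    [0,0,-0.52],
    [0,0,-0.52],
    [0.71,0.11,0],
    [0.71,0.11,0],
    [0.7,0.12,0],
    [0.71,0.11,0]
  ],
  "rot": [
    [0,0,0],
    [0,0,0],
    [0,0,0],
    [0,0,0],
    [0,0,0],
    [0,0,0],
    [0,0,0],
    [0,0,0],
    [0,0,0]
  ],
  "hand": [0,0,0,0,0,0,0,0,0]
}}

```text
time_s: 7.82
position: [393.6, -164.8, 227.2]
tool_rot: [-0.001, 0.726, 0.688, -0.001]
ft_force: [0.5, -0.2, -0.8]
width: 11.9
grasp_force: 15.0
```

>>> {"fn": "arm_command", "kwargs": {
  "linear": [
    [0.83,0.29,0.1],
    [0.83,0.3,0.09],
    [0.83,0.31,0.08],
    [0.82,0.33,0.07],
    [0.82,0.34,0.06],
    [0.81,0.35,0.05],
    [0.81,0.36,0.03],
    [0.8,0.38,0.02],
    [0.8,0.39,0],
    [0,0,0]
  ],
  "rot": [
    [0.39,-0.02,-0.17],
    [0.39,-0.02,-0.17],
    [0.39,-0.02,-0.17],
    [0.39,-0.03,-0.17],
    [0.39,-0.02,-0.17],
    [0.38,-0.03,-0.17],
    [0.39,-0.02,-0.17],
    [0.38,-0.03,-0.17],
    [0.39,-0.02,-0.16],
    [0,0,0]
  ],
  "hand": [0,0,0,0,0,0,0,0,0,0]
}}

```text
time_s: 9.07
position: [541.3, 205.6, 178.9]
tool_rot: [-0.097, 0.673, 0.726, -0.104]
ft_force: [-0.4, -0.3, -2.0]
width: 12.1
grasp_force: 15.0
```

Run:
```python
from h import *
st();print(W2L(manip.read_state()['position']).round(1))
grab('scene','sc2.png');f=grab('side','sd2.png')
cv2.imwrite('pics/c2.png',cv2.resize(f['img'][60:260,180:440],None,fx=2.5,fy=2.5))
rows([(L2W(-10,135-26-6,G+6),RL,4)])
```

```text
t 9.07 p [541.3 205.6 178.9] y [ 0.9571  0.0717 -0.2808] z [-0.28   -0.0205 -0.9598] w 12.1 F [-0.4 -0.3 -2. ] g 15.0 q [-0.64  0.49  0.35  1.41 -0.23  1.56 -0.19]
[-19.7 106.9 149.3]
4
[[0,0.05,0.29],[0,0.05,0.3],[0,0.05,0.29],[0,0.05,0.3]]
[[-0.01,0,0],[-0.01,0,0],[0,0,0],[-0.01,0,-0.01]]
end [534.8 201.1 121.1]
```

View pics/c2.png

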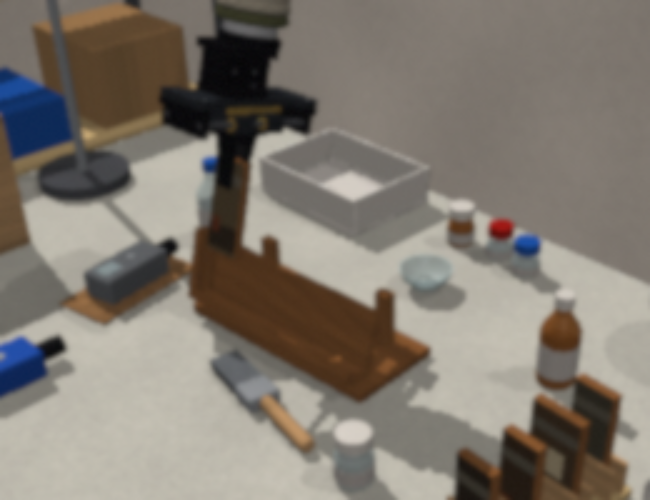

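The board is held over the easel next to the stop. Descending.

>>> {"fn": "arm_command", "kwargs": {
  "linear": [
    [-0.08,0.05,0.1],
    [0,0.05,0.29],
    [0,0.05,0.3],
    [0,0.05,0.29],
    [0,0.05,0.2],
    [0,0,0]
  ],
  "rot": [
    [0,0,0],
    [0,0,0],
    [0,0,0],
    [0,0,0],
    [-0.01,0,-0.01],
    [0,0,0]
  ],
  "hand": [0,0,0,0,0,0]
}}

```text
time_s: 9.93
position: [536.9, 197.7, 119.8]
tool_rot: [-0.096, 0.675, 0.724, -0.103]
ft_force: [-0.2, -0.1, -0.1]
width: 11.8
grasp_force: 15.0
```

Run:
```python
from h import *
st();print(W2L(manip.read_state()['position']).round(1))
rows([(L2W(-5,103,G+4),RL,2),(L2W(-5,103,G-1),RL,3)])
```

```text
t 9.93 p [536.9 197.7 119.8] y [ 0.9579  0.0678 -0.2788] z [-0.2782 -0.0194 -0.9603] w 11.8 F [-0.2 -0.1 -0.1] g 15.0 q [-0.63  0.52  0.34  1.49 -0.23  1.44 -0.17]
[-8.  99.4 91.1]
5
[[0.04,0.03,0.01],[0.03,0.03,0.01],[0,0,0.03],[0,0,0.04],[0,0,0.03]]
[[-0.02,0,0],[-0.01,0,0.01],[0,0,0],[0,0,0],[0,0,0]]
end [537.9 201.3 113.2]
```

>>> {"fn": "arm_command", "kwargs": {
  "linear": [
    [0,0.03,0.02],
    [0,0,0.03],
    [0,0,0.03],
    [0,0,0]
  ],
  "rot": [
    [0,0,0],
    [0,0,0],
    [0,0,0],
    [0,0,0]
  ],
  "hand": [0,0,0,0]
}}

```text
time_s: 10.42
position: [537.6, 197.9, 116.5]
tool_rot: [-0.096, 0.675, 0.724, -0.102]
ft_force: [-2.6, 0.7, 1.6]
width: 12.2
grasp_force: 15.0
```

Run:
```python
from h import *
st();print(W2L(manip.read_state()['position']).round(1))
```

```text
t 10.43 p [537.6 197.9 116.5] y [ 0.9583  0.068  -0.2776] z [-0.2769 -0.0186 -0.9607] w 12.2 F [-2.6  0.7  1.6] g 15.0 q [-0.63  0.52  0.34  1.5  -0.24  1.43 -0.17]
[-6.4 99.6 88.1]
```

>>> {"fn": "arm_command", "kwargs": {
  "linear": [
    [0.06,0,0.02],
    [0.06,0,0.02],
    [0,0,0]
  ],
  "rot": [
    [0,0,0],
    [0,0,0],
    [0,0,0]
  ],
  "hand": [0,0,0]
}}

```text
time_s: 10.8
position: [536.8, 203.3, 114.9]
tool_rot: [-0.096, 0.675, 0.724, -0.103]
ft_force: [-2.8, -4.3, 4.6]
width: 12.2
grasp_force: 15.0
```

Run:
```python
from h import *
st();print(W2L(manip.read_state()['position']).round(1))
```

```text
t 10.8 p [536.8 203.3 114.9] y [ 0.9583  0.0675 -0.2776] z [-0.2769 -0.0196 -0.9607] w 12.2 F [-2.8 -4.3  4.6] g 15.0 q [-0.64  0.52  0.34  1.49 -0.24  1.43 -0.18]
[ -6.4 105.   86.5]
```

>>> {"fn": "arm_command", "kwargs": {
  "linear": [
    [0.04,0,0],
    [0,0,0]
  ],
  "rot": [
    [0,0,0],
    [0,0,0]
  ],
  "hand": [0,0]
}}

```text
time_s: 11.05
position: [536.8, 204.8, 115.1]
tool_rot: [-0.095, 0.675, 0.724, -0.103]
ft_force: [-2.9, -5.3, 6.4]
width: 12.2
grasp_force: 15.0
```

>>> {"fn": "arm_command", "kwargs": {
  "linear": [
    [0.04,0,0],
    [0,0,0]
  ],
  "rot": [
    [0,0,0],
    [0,0,0]
  ],
  "hand": [0,0]
}}

```text
time_s: 11.3
position: [536.7, 206.7, 115.3]
tool_rot: [-0.095, 0.675, 0.724, -0.103]
ft_force: [-4.8, -5.8, 7.6]
width: 11.9
grasp_force: 15.0
```

Run:
```python
from h import *
st();print(W2L(manip.read_state()['position']).round(1))
```

```text
t 11.3 p [536.7 206.7 115.3] y [ 0.9584  0.0668 -0.2774] z [-0.2767 -0.02   -0.9608] w 11.9 F [-4.8 -5.8  7.6] g 15.0 q [-0.64  0.53  0.34  1.49 -0.24  1.43 -0.18]
[ -6.4 108.4  86.9]
```

>>> {"fn": "arm_command", "kwargs": {
  "linear": [
    [0,0,-0.02],
    [0.02,0,0],
    [0,0,0],
    [0,0,0],
    [0,0,0],
    [0,0,-0.5],
    [0,0,-0.9],
    [0,0,-0.9]
  ],
  "rot": [
    [0,0,0],
    [0,0,0],
    [0,0,0],
    [0,0,0],
    [0,0,0],
    [0,0,0],
    [0,0,0],
    [0,0,0]
  ],
  "hand": [0,0,0.4,0.4,0.4,0.4,0.4,0.4]
}}

```text
time_s: 12.3
position: [568.8, 211.0, 227.3]
tool_rot: [-0.096, 0.675, 0.724, -0.102]
ft_force: [1.4, 0.4, 0.3]
width: 34.8
grasp_force: 0.0
```

Run:
```python
from h import *
st()
f=grab('side');g=grab('scene')
cv2.imwrite('pics/c3.png',np.hstack([cv2.resize(f['img'][110:220,240:400],None,fx=2.5,fy=2.5),cv2.resize(g['img'][140:250,350:510],None,fx=2.5,fy=2.5)]))
rows([((470,0,235),RT(0.02,.1),6),((418.7,-307.3,190),RR,7)])
```

```text
t 12.3 p [568.8 211.  227.3] y [ 0.9584  0.068  -0.2773] z [-0.2766 -0.0186 -0.9608] w 34.8 F [1.4 0.4 0.3] g 0.0 q [-0.62  0.52  0.36  1.26 -0.24  1.67 -0.2 ]
13
[[-0.68,-0.38,0.09],[-0.68,-0.37,0.08],[-0.69,-0.37,0.07],[-0.69,-0.36,0.05],[-0.69,-0.36,0.04],[-0.69,-0.36,0.03],[-0.87,-0.15,0.14],[-0.88,-0.14,0.14],[-0.88,-0.14,0.14],[-0.88,-0.13,0.14],[-0.88,-0.12,0.14],[-0.88,-0.12,0.13],[-0.88,-0.11,0.13]]
[[-0.36,0.01,0.1],[-0.36,0.01,0.1],[-0.36,0.01,0.11],[-0.36,0.02,0.1],[-0.36,0.01,0.11],[-0.37,0.02,0.1],[-0.18,0.01,0.13],[-0.18,0.01,0.13],[-0.18,0,0.13],[-0.18,0.01,0.13],[-0.18,0,0.13],[-0.17,0.01,0.13],[-0.18,0,0.12]]
end [ 418.5 -307.   190. ]
```

View pics/c3.png

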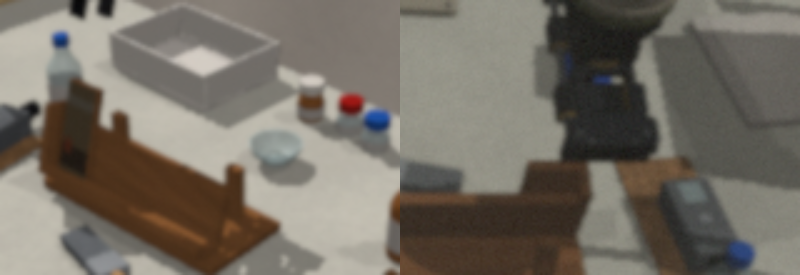

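The first board leans flat next to the stop. Side-crop position is (80,130). Next is slot 2.

>>> {"fn": "arm_command", "kwargs": {
  "linear": [
    [-0.68,-0.38,0.09],
    [-0.68,-0.37,0.08],
    [-0.69,-0.37,0.07],
    [-0.69,-0.36,0.05],
    [-0.69,-0.36,0.04],
    [-0.69,-0.36,0.03],
    [-0.87,-0.15,0.14],
    [-0.88,-0.14,0.14],
    [-0.88,-0.14,0.14],
    [-0.88,-0.13,0.14],
    [-0.88,-0.12,0.14],
    [-0.88,-0.12,0.13]
  ],
  "rot": [
    [-0.36,0.01,0.1],
    [-0.36,0.01,0.1],
    [-0.36,0.01,0.11],
    [-0.36,0.02,0.1],
    [-0.36,0.01,0.11],
    [-0.37,0.02,0.1],
    [-0.18,0.01,0.13],
    [-0.18,0.01,0.13],
    [-0.18,0,0.13],
    [-0.18,0.01,0.13],
    [-0.18,0,0.13],
    [-0.17,0.01,0.13]
  ],
  "hand": [0.4,0.4,0.4,0.4,0.4,0.4,0.4,0.4,0.4,0.4,0.4,0.4]
}}

```text
time_s: 13.9
position: [422.8, -265.0, 193.7]
tool_rot: [-0.006, 0.722, 0.692, -0.008]
ft_force: [1.0, -0.3, -0.6]
width: 34.8
grasp_force: 0.0
```

>>> {"fn": "arm_command", "kwargs": {
  "linear": [
    [-0.88,-0.11,0.13],
    [0,0,0]
  ],
  "rot": [
    [-0.18,0,0.12],
    [0,0,0]
  ],
  "hand": [0.4,0.4]
}}

```text
time_s: 14.15
position: [413.7, -310.7, 187.3]
tool_rot: [-0.001, 0.727, 0.687, -0.004]
ft_force: [0.1, 0.9, 0.0]
width: 34.7
grasp_force: 0.0
```

Run:
```python
from h import *
st()
A=np.array([418.7,-307.3,98.])
rows([(A+[0,0,50],RR,2),(A,RR,3)])
w=44.;y=135-52-w/2-4
pre=L2W(-9,y,G+5)
rows([(A+[0,0,130],RR,4),(A+[30,140,130],RR,4),(pre+55*LZ-8*LX,RL,9)],start=(A,RR))
```

```text
t 14.15 p [ 413.7 -310.7  187.3] y [ 0.9983 -0.0573 -0.0077] z [-0.0079 -0.0041 -1.    ] w 34.7 F [0.1 0.9 0. ] g 0.0 q [-0.17  0.13  0.79  1.82 -0.09  1.23  0.59]
5
[[0.04,0.05,0.39],[0.04,0.05,0.4],[0,0,0.33],[0,0,0.33],[0,0,0.34]]
[[-0.05,0.03,-0.03],[-0.05,0.03,-0.04],[0,0,0],[0,0,0],[0,0,0]]
end [ 418.7 -307.1   97.8]
17
[[0,0,-0.65],[0,0,-0.65],[0,0,-0.65],[0,0,-0.65],[0.71,0.11,0],[0.71,0.11,0],[0.7,0.12,0],[0.71,0.11,0],[0.73,0.18,0.12],[0.73,0.19,0.11],[0.72,0.21,0.1],[0.72,0.22,0.1],[0.72,0.23,0.09],[0.71,0.24,0.08],[0.71,0.26,0.07],[0.71,0.27,0.05],[0.7,0.28,0.05]]
[[0,0,0],[0,0,0],[0,0,0],[0,0,0],[0,0,0],[0,0,0],[0,0,0],[0,0,0],[0.39,-0.02,-0.17],[0.39,-0.02,-0.17],[0.39,-0.02,-0.17],[0.39,-0.03,-0.17],[0.39,-0.02,-0.17],[0.39,-0.03,-0.17],[0.39,-0.02,-0.16],[0.38,-0.03,-0.17],[0.39,-0.02,-0.16]]
end [546.5 155.7 175. ]
```

>>> {"fn": "arm_command", "kwargs": {
  "linear": [
    [0.04,0.05,0.39],
    [0.04,0.05,0.4],
    [0,0,0.33],
    [0,0,0.33],
    [0,0,0.34],
    [0,0,0],
    [0,0,0],
    [0,0,0],
    [0,0,0]
  ],
  "rot": [
    [-0.05,0.03,-0.03],
    [-0.05,0.03,-0.04],
    [0,0,0],
    [0,0,0],
    [0,0,0],
    [0,0,0],
    [0,0,0],
    [0,0,0],
    [0,0,0]
  ],
  "hand": [0.4,0.4,0.4,0.4,0.4,0,0,0,0]
}}

```text
time_s: 15.28
position: [420.8, -304.1, 98.8]
tool_rot: [0.0, 0.723, 0.691, 0.001]
ft_force: [-2.1, -0.0, 4.9]
width: 11.9
grasp_force: 15.0
```

>>> {"fn": "arm_command", "kwargs": {
  "linear": [
    [0,0,-0.65],
    [0,0,-0.65],
    [0,0,-0.65],
    [0,0,-0.65],
    [0.71,0.11,0],
    [0.71,0.11,0],
    [0.7,0.12,0],
    [0.71,0.11,0]
  ],
  "rot": [
    [0,0,0],
    [0,0,0],
    [0,0,0],
    [0,0,0],
    [0,0,0],
    [0,0,0],
    [0,0,0],
    [0,0,0]
  ],
  "hand": [0,0,0,0,0,0,0,0]
}}

```text
time_s: 16.27
position: [449.8, -162.5, 228.8]
tool_rot: [-0.0, 0.723, 0.691, 0.001]
ft_force: [0.9, -0.4, -1.2]
width: 11.5
grasp_force: 15.0
```

>>> {"fn": "arm_command", "kwargs": {
  "linear": [
    [0.73,0.18,0.12],
    [0.73,0.19,0.11],
    [0.72,0.21,0.1],
    [0.72,0.22,0.1],
    [0.72,0.23,0.09],
    [0.71,0.24,0.08],
    [0.71,0.26,0.07],
    [0.71,0.27,0.05],
    [0.7,0.28,0.05],
    [0,0,0]
  ],
  "rot": [
    [0.39,-0.02,-0.17],
    [0.39,-0.02,-0.17],
    [0.39,-0.02,-0.17],
    [0.39,-0.03,-0.17],
    [0.39,-0.02,-0.17],
    [0.39,-0.03,-0.17],
    [0.39,-0.02,-0.16],
    [0.38,-0.03,-0.17],
    [0.39,-0.02,-0.16],
    [0,0,0]
  ],
  "hand": [0,0,0,0,0,0,0,0,0,0]
}}

```text
time_s: 17.52
position: [545.0, 163.2, 174.5]
tool_rot: [-0.096, 0.671, 0.728, -0.103]
ft_force: [-0.2, -0.0, -1.1]
width: 11.7
grasp_force: 15.0
```

Run:
```python
from h import *
import pickle
st();print(W2L(manip.read_state()['position']).round(1))
s=manip.read_state();f=grab('wrist');pickle.dump((s,f),open('w5.pkl','wb'))
y=135-52-22-4
rows([(L2W(-9,y,G+25),RL,3),(L2W(-9,y,G+5),RL,3)])
```

```text
t 17.52 p [545.  163.2 174.5] y [ 0.9573  0.078  -0.2785] z [-0.2777 -0.0206 -0.9604] w 11.7 F [-0.2 -0.  -1.1] g 15.0 q [-0.62  0.47  0.4   1.44 -0.22  1.54 -0.11]
[-17.7  64.5 145.2]
6
[[-0.03,0.06,0.23],[-0.04,0.06,0.23],[-0.03,0.05,0.24],[0,0,0.13],[0,0,0.13],[0,0,0.14]]
[[0,0,0.03],[0,0.01,0.03],[-0.01,0,0.04],[0,0,0],[0,0,0],[0,0,0]]
end [538.7 155.5 119.9]
```

>>> {"fn": "arm_command", "kwargs": {
  "linear": [
    [-0.04,0.06,0.2],
    [-0.03,0.06,0.23],
    [-0.02,0.05,0.24],
    [0,0,0.13],
    [0,0,0.13],
    [0,0,0.14],
    [0,0,0]
  ],
  "rot": [
    [0,0,0.03],
    [0,0,0.03],
    [0,0,0.04],
    [0,0,0],
    [0,0,0],
    [0,0,0],
    [0,0,0]
  ],
  "hand": [0,0,0,0,0,0,0]
}}

```text
time_s: 18.45
position: [539.1, 155.0, 121.8]
tool_rot: [-0.095, 0.676, 0.724, -0.102]
ft_force: [0.7, 0.0, -1.6]
width: 11.7
grasp_force: 15.0
```

Run:
```python
from h import *
st();print(W2L(manip.read_state()['position']).round(1))
```

```text
t 18.45 p [539.1 155.  121.8] y [ 0.9589  0.0654 -0.2763] z [-0.2756 -0.0197 -0.9611] w 11.7 F [ 0.7  0.  -1.6] g 15.0 q [-0.61  0.5   0.39  1.53 -0.23  1.44 -0.1 ]
[-9.4 56.6 92.9]
```

>>> {"fn": "arm_command", "kwargs": {
  "linear": [
    [0.08,0.05,0.04],
    [0,0,0.04],
    [0,0,0.04],
    [0.02,0,0.01],
    [0,0,0]
  ],
  "rot": [
    [0,0,0],
    [0,0,0],
    [0,0,0],
    [0,0,0],
    [0,0,0]
  ],
  "hand": [0,0,0,0,0]
}}

```text
time_s: 19.08
position: [539.8, 159.8, 115.4]
tool_rot: [-0.095, 0.676, 0.724, -0.102]
ft_force: [0.2, -1.1, 0.7]
width: 11.9
grasp_force: 15.0
```

Run:
```python
from h import *
st();print(W2L(manip.read_state()['position']).round(1))
```

```text
t 19.07 p [539.8 159.8 115.4] y [ 0.9591  0.0651 -0.2753] z [-0.2746 -0.0196 -0.9613] w 11.9 F [ 0.2 -1.1  0.7] g 15.0 q [-0.61  0.51  0.39  1.53 -0.24  1.43 -0.11]
[-6.6 61.4 87. ]
```

>>> {"fn": "arm_command", "kwargs": {
  "linear": [
    [0.02,0,0.01],
    [0,0,0],
    [0,0,0],
    [0,0,0],
    [0,0,-0.5],
    [0,0,-0.9],
    [0,0,-0.9]
  ],
  "rot": [
    [0,0,0],
    [0,0,0],
    [0,0,0],
    [0,0,0],
    [0,0,0],
    [0,0,0],
    [0,0,0]
  ],
  "hand": [0,0.4,0.4,0.4,0.4,0.4,0.4]
}}

```text
time_s: 19.95
position: [571.1, 163.3, 226.6]
tool_rot: [-0.095, 0.676, 0.724, -0.102]
ft_force: [1.2, -0.9, 0.2]
width: 34.9
grasp_force: 0.0
```

Run:
```python
from h import *
st()
rows([((500,0,235),RT(0.02,.1),4),((473.6,-314.9,190),RR,7)])
```

```text
t 19.95 p [571.1 163.3 226.6] y [ 0.9589  0.0654 -0.2761] z [-0.2754 -0.0195 -0.9611] w 34.9 F [ 1.2 -0.9  0.2] g 0.0 q [-0.59  0.5   0.41  1.3  -0.23  1.66 -0.12]
11
[[-0.79,-0.41,0.07],[-0.8,-0.4,0.05],[-0.8,-0.39,0.04],[-0.8,-0.38,0.02],[-0.9,-0.08,0.14],[-0.9,-0.07,0.13],[-0.9,-0.07,0.13],[-0.9,-0.06,0.13],[-0.9,-0.05,0.13],[-0.9,-0.04,0.13],[-0.9,-0.04,0.14]]
[[-0.56,0.03,0.15],[-0.56,0.03,0.15],[-0.56,0.03,0.15],[-0.57,0.03,0.14],[-0.18,0.01,0.13],[-0.18,0.01,0.13],[-0.18,0.01,0.13],[-0.18,0,0.13],[-0.18,0.01,0.13],[-0.17,0,0.13],[-0.18,0.01,0.12]]
end [ 473.5 -314.8  189.8]
```

>>> {"fn": "arm_command", "kwargs": {
  "linear": [
    [-0.79,-0.41,0.07],
    [-0.8,-0.4,0.05],
    [-0.8,-0.39,0.04],
    [-0.8,-0.38,0.02],
    [-0.9,-0.08,0.14],
    [-0.9,-0.07,0.13],
    [-0.9,-0.07,0.13],
    [-0.9,-0.06,0.13],
    [-0.9,-0.05,0.13],
    [-0.9,-0.04,0.13],
    [-0.9,-0.04,0.14],
    [0,0,0]
  ],
  "rot": [
    [-0.56,0.03,0.15],
    [-0.56,0.03,0.15],
    [-0.56,0.03,0.15],
    [-0.57,0.03,0.14],
    [-0.18,0.01,0.13],
    [-0.18,0.01,0.13],
    [-0.18,0.01,0.13],
    [-0.18,0,0.13],
    [-0.18,0.01,0.13],
    [-0.17,0,0.13],
    [-0.18,0.01,0.12],
    [0,0,0]
  ],
  "hand": [0.4,0.4,0.4,0.4,0.4,0.4,0.4,0.4,0.4,0.4,0.4,0.4]
}}

```text
time_s: 21.45
position: [471.3, -318.6, 188.2]
tool_rot: [0.0, 0.727, 0.686, -0.001]
ft_force: [0.3, 0.2, 0.2]
width: 34.7
grasp_force: 0.0
```

>>> {"fn": "arm_command", "kwargs": {
  "linear": [
    [0,0,0]
  ],
  "rot": [
    [0,0,0]
  ],
  "hand": [0.4]
}}

```text
time_s: 21.58
position: [473.5, -314.4, 188.5]
tool_rot: [-0.0, 0.725, 0.689, 0.0]
ft_force: [-0.1, 0.3, -0.6]
width: 34.8
grasp_force: 0.0
```

Run:
```python
from h import *
import pickle
st()
# second/third placed edges, from the wrist view taken while carrying? skip
A=np.array([473.6,-314.9,98.])
rows([(A+[0,0,50],RR,2),(A,RR,3)])
y=135-52-48-22-5
pre=L2W(-9,y,G+5)
rows([(A+[0,0,130],RR,4),(A+[20,140,130],RR,4),(pre+55*LZ-8*LX,RL,9)],start=(A,RR))
```

```text
t 21.57 p [ 473.5 -314.4  188.5] y [ 9.987e-01 -5.190e-02  6.000e-04] z [ 7.e-04  6.e-04 -1.e+00] w 34.8 F [-0.1  0.3 -0.6] g 0.0 q [-0.11  0.27  0.74  1.7  -0.19  1.25  0.61]
5
[[-0.01,0,0.4],[0,0,0.41],[0,0,0.33],[0,0,0.33],[0,0,0.34]]
[[0,0,0],[0.01,-0.01,0],[0,0,0],[0,0,0],[0,0,0]]
end [ 473.5 -314.9   98. ]
17
[[0,0,-0.65],[0,0,-0.65],[0,0,-0.65],[0,0,-0.65],[0.7,0.06,0],[0.71,0.06,0],[0.7,0.07,0],[0.71,0.06,0],[0.63,0.09,0.12],[0.63,0.11,0.11],[0.63,0.12,0.11],[0.63,0.13,0.1],[0.63,0.14,0.1],[0.62,0.15,0.09],[0.62,0.16,0.09],[0.62,0.17,0.08],[0.62,0.19,0.08]]
[[0,0,0],[0,0,0],[0,0,0],[0,0,0],[0,0,0],[0,0,0],[0,0,0],[0,0,0],[0.39,-0.02,-0.17],[0.39,-0.02,-0.17],[0.39,-0.02,-0.17],[0.39,-0.03,-0.17],[0.39,-0.02,-0.17],[0.39,-0.03,-0.17],[0.39,-0.02,-0.16],[0.38,-0.03,-0.17],[0.39,-0.02,-0.16]]
end [549.9 106.9 174.9]
```

>>> {"fn": "arm_command", "kwargs": {
  "linear": [
    [-0.01,0,0.4],
    [0,0,0.41],
    [0,0,0.33],
    [0,0,0.33],
    [0,0,0.34],
    [0,0,0],
    [0,0,0],
    [0,0,0],
    [0,0,0]
  ],
  "rot": [
    [0,0,0],
    [0,0,0],
    [0,0,0],
    [0,0,0],
    [0,0,0],
    [0,0,0],
    [0,0,0],
    [0,0,0],
    [0,0,0]
  ],
  "hand": [0.4,0.4,0.4,0.4,0.4,0.4,0,0,0]
}}

```text
time_s: 22.7
position: [473.7, -315.5, 98.6]
tool_rot: [0.001, 0.725, 0.688, 0.001]
ft_force: [-0.3, 0.4, -0.7]
width: 12.6
grasp_force: 0.0
```

>>> {"fn": "arm_command", "kwargs": {
  "linear": [
    [0,0,0],
    [0,0,-0.65],
    [0,0,-0.65],
    [0,0,-0.65],
    [0,0,-0.65],
    [0.7,0.06,0],
    [0.71,0.06,0],
    [0.7,0.07,0],
    [0.71,0.06,0]
  ],
  "rot": [
    [0,0,0],
    [0,0,0],
    [0,0,0],
    [0,0,0],
    [0,0,0],
    [0,0,0],
    [0,0,0],
    [0,0,0],
    [0,0,0]
  ],
  "hand": [0,0,0,0,0,0,0,0,0]
}}

```text
time_s: 23.82
position: [493.1, -174.1, 228.1]
tool_rot: [0.0, 0.725, 0.688, 0.0]
ft_force: [-0.5, -0.2, -1.0]
width: 11.8
grasp_force: 15.0
```

>>> {"fn": "arm_command", "kwargs": {
  "linear": [
    [0.63,0.09,0.12],
    [0.63,0.11,0.11],
    [0.63,0.12,0.11],
    [0.63,0.13,0.1],
    [0.63,0.14,0.1],
    [0.62,0.15,0.09],
    [0.62,0.16,0.09],
    [0.62,0.17,0.08],
    [0.62,0.19,0.08],
    [0,0,0],
    [0,0,0]
  ],
  "rot": [
    [0.39,-0.02,-0.17],
    [0.39,-0.02,-0.17],
    [0.39,-0.02,-0.17],
    [0.39,-0.03,-0.17],
    [0.39,-0.02,-0.17],
    [0.39,-0.03,-0.17],
    [0.39,-0.02,-0.16],
    [0.38,-0.03,-0.17],
    [0.39,-0.02,-0.16],
    [0,0,0],
    [0,0,0]
  ],
  "hand": [0,0,0,0,0,0,0,0,0,0,0]
}}

```text
time_s: 25.2
position: [549.7, 105.9, 174.8]
tool_rot: [-0.095, 0.676, 0.724, -0.102]
ft_force: [0.1, -0.3, -0.0]
width: 12.0
grasp_force: 15.0
```

Run:
```python
from h import *
st();print(W2L(manip.read_state()['position']).round(1))
rows([(L2W(-9,8,G+25),RL,3),(L2W(-9,8,G+5),RL,3)])
```

```text
t 25.2 p [549.7 105.9 174.8] y [ 0.9588  0.0661 -0.2762] z [-0.2755 -0.0197 -0.9611] w 12.0 F [ 0.1 -0.3 -0. ] g 15.0 q [-0.58  0.46  0.46  1.47 -0.22  1.54 -0.03]
[-17.1   7.  145.7]
6
[[0.01,0.05,0.23],[0.01,0.06,0.23],[0,0.05,0.23],[0,0,0.13],[0,0,0.14],[0,0,0.13]]
[[0,0,0],[0,0,-0.01],[0,0,0],[0,0,0],[0,0,0],[0,0,0]]
end [542.3 106.4 120.2]
```

>>> {"fn": "arm_command", "kwargs": {
  "linear": [
    [0.01,0.05,0.23],
    [0.01,0.06,0.23],
    [0,0.05,0.23],
    [0,0,0.13],
    [0,0,0.14],
    [0,0,0.13],
    [0,0,0],
    [0.02,0.05,0.04],
    [0.01,0,0.04],
    [0,0,0.02],
    [0,0,0],
    [0,0,0]
  ],
  "rot": [
    [0,0,0],
    [0,0,0],
    [0,0,0],
    [0,0,0],
    [0,0,0],
    [0,0,0],
    [0,0,0],
    [0,0,0],
    [0,0,0],
    [0,0,0],
    [0,0,0],
    [0,0,0]
  ],
  "hand": [0,0,0,0,0,0,0,0,0,0,0,0]
}}

```text
time_s: 26.7
position: [543.2, 108.5, 115.0]
tool_rot: [-0.095, 0.675, 0.724, -0.102]
ft_force: [-0.1, -0.7, -0.7]
width: 11.6
grasp_force: 15.0
```

Run:
```python
from h import *
st();print(W2L(manip.read_state()['position']).round(1))
```

```text
t 26.7 p [543.2 108.5 115. ] y [ 0.9589  0.0669 -0.2758] z [-0.2751 -0.019  -0.9612] w 11.6 F [-0.1 -0.7 -0.7] g 15.0 q [-0.58  0.5   0.45  1.55 -0.24  1.42 -0.01]
[-6.7 10.  86.6]
```

>>> {"fn": "arm_command", "kwargs": {
  "linear": [
    [0.01,0.01,0.02],
    [0,0,0],
    [0,0,0],
    [0,0,0],
    [0,0,-0.5],
    [0,0,-0.9],
    [0,0,-0.9],
    [0,0,0]
  ],
  "rot": [
    [0,0,0],
    [0,0,0],
    [0,0,0],
    [0,0,0],
    [0,0,0],
    [0,0,0],
    [0,0,0],
    [0,0,0]
  ],
  "hand": [0,0.4,0.4,0.4,0.4,0.4,0.4,0.4]
}}

```text
time_s: 27.7
position: [577.0, 111.2, 227.5]
tool_rot: [-0.093, 0.676, 0.724, -0.099]
ft_force: [-0.1, 0.0, -1.6]
width: 35.0
grasp_force: 0.0
```

Run:
```python
from h import *
st()
grab('side','sd3.png')
rows([((545,-60,235),RT(0.02,.1),4),((528.5,-312.9,190),RR,6)])
A=np.array([528.5,-312.9,98.])
y=135-52-48-44-30-6
pre=L2W(-9,y,G+5);print(y,pre)
rows([(A+[0,0,130],RR,4),(A+[10,110,130],RR,3),(pre+55*LZ-8*LX,RL,7)],start=(A,RR))
```

```text
t 27.7 p [577.  111.2 227.5] y [ 0.9604  0.067  -0.2704] z [-0.2698 -0.0179 -0.9628] w 35.0 F [-0.1  0.  -1.6] g 0.0 q [-0.56  0.49  0.47  1.32 -0.23  1.65 -0.03]
10
[[-0.84,-0.22,0.01],[-0.85,-0.21,0],[-0.85,-0.2,-0.01],[-0.85,-0.18,-0.02],[-0.84,-0.06,0.16],[-0.84,-0.05,0.15],[-0.84,-0.04,0.15],[-0.85,-0.03,0.15],[-0.84,-0.03,0.16],[-0.85,-0.02,0.15]]
[[-0.55,0.03,0.15],[-0.55,0.03,0.15],[-0.56,0.02,0.15],[-0.55,0.03,0.16],[-0.21,0.01,0.15],[-0.21,0.01,0.15],[-0.21,0.01,0.15],[-0.21,0,0.15],[-0.21,0.01,0.15],[-0.2,0,0.15]]
end [ 528.4 -313.1  190. ]
-45 [546.04817188  53.59479756 119.94324572]
14
[[0,0,-0.65],[0,0,-0.65],[0,0,-0.65],[0,0,-0.65],[0.74,0.03,0],[0.73,0.03,0],[0.74,0.03,0],[0.74,0,0.15],[0.73,0.02,0.15],[0.74,0.04,0.15],[0.73,0.06,0.14],[0.73,0.08,0.14],[0.73,0.1,0.13],[0.74,0.12,0.12]]
[[0,0,0],[0,0,0],[0,0,0],[0,0,0],[0,0,0],[0,0,0],[0,0,0],[0.5,-0.03,-0.22],[0.5,-0.03,-0.22],[0.5,-0.03,-0.21],[0.5,-0.03,-0.22],[0.5,-0.03,-0.21],[0.5,-0.03,-0.22],[0.5,-0.03,-0.21]]
end [553.7  54.3 175.2]
```

>>> {"fn": "arm_command", "kwargs": {
  "linear": [
    [-0.84,-0.22,0.01],
    [-0.85,-0.21,0],
    [-0.85,-0.2,-0.01],
    [-0.85,-0.18,-0.02],
    [-0.84,-0.06,0.16],
    [-0.84,-0.05,0.15],
    [-0.84,-0.04,0.15],
    [-0.85,-0.03,0.15],
    [-0.84,-0.03,0.16],
    [-0.85,-0.02,0.15],
    [0,0,0],
    [0,0,0]
  ],
  "rot": [
    [-0.55,0.03,0.15],
    [-0.55,0.03,0.15],
    [-0.56,0.02,0.15],
    [-0.55,0.03,0.16],
    [-0.21,0.01,0.15],
    [-0.21,0.01,0.15],
    [-0.21,0.01,0.15],
    [-0.21,0,0.15],
    [-0.21,0.01,0.15],
    [-0.2,0,0.15],
    [0,0,0],
    [0,0,0]
  ],
  "hand": [0.4,0.4,0.4,0.4,0.4,0.4,0.4,0.4,0.4,0.4,0.4,0.4]
}}

```text
time_s: 29.25
position: [527.2, -312.2, 188.3]
tool_rot: [-0.002, 0.725, 0.689, -0.001]
ft_force: [0.0, 0.7, 0.3]
width: 34.7
grasp_force: 0.0
```

Run:
```python
from h import *
st()
rows([((528.5,-312.9,98.),RR,4)])
```

```text
t 29.25 p [ 527.2 -312.2  188.3] y [ 0.9987 -0.0517 -0.0041] z [-4.1e-03  3.0e-04 -1.0e+00] w 34.7 F [0.  0.7 0.3] g 0.0 q [-0.07  0.38  0.68  1.57 -0.24  1.28  0.6 ]
4
[[0,0.01,0.45],[0,0.01,0.45],[-0.01,0.01,0.45],[0,0,0.46]]
[[-0.01,0,0],[-0.01,0,0],[-0.02,0,0],[-0.01,0,0]]
end [ 528.5 -312.8   97.8]
```

>>> {"fn": "arm_command", "kwargs": {
  "linear": [
    [0,0.01,0.45],
    [0,0.01,0.45],
    [-0.01,0.01,0.45],
    [0,0,0.46],
    [0,0,0],
    [0,0,0],
    [0,0,0],
    [0,0,0]
  ],
  "rot": [
    [-0.01,0,0],
    [-0.01,0,0],
    [-0.02,0,0],
    [-0.01,0,0],
    [0,0,0],
    [0,0,0],
    [0,0,0],
    [0,0,0]
  ],
  "hand": [0.4,0.4,0.4,0.4,0.4,0,0,0]
}}

```text
time_s: 30.25
position: [529.3, -313.8, 99.5]
tool_rot: [0.001, 0.725, 0.689, 0.0]
ft_force: [0.1, 0.0, 0.2]
width: 12.8
grasp_force: 0.0
```

>>> {"fn": "arm_command", "kwargs": {
  "linear": [
    [0,0,0],
    [0,0,-0.65],
    [0,0,-0.65],
    [0,0,-0.65],
    [0,0,-0.65],
    [0.74,0.03,0],
    [0.73,0.03,0],
    [0.74,0.03,0]
  ],
  "rot": [
    [0,0,0],
    [0,0,0],
    [0,0,0],
    [0,0,0],
    [0,0,0],
    [0,0,0],
    [0,0,0],
    [0,0,0]
  ],
  "hand": [0,0,0,0,0,0,0,0]
}}

```text
time_s: 31.25
position: [538.8, -202.4, 228.7]
tool_rot: [0.001, 0.725, 0.688, 0.0]
ft_force: [0.5, -0.3, -0.3]
width: 11.6
grasp_force: 15.0
```

>>> {"fn": "arm_command", "kwargs": {
  "linear": [
    [0.74,0,0.15],
    [0.73,0.02,0.15],
    [0.74,0.04,0.15],
    [0.73,0.06,0.14],
    [0.73,0.08,0.14],
    [0.73,0.1,0.13],
    [0.74,0.12,0.12],
    [0,0,0],
    [0,0,0]
  ],
  "rot": [
    [0.5,-0.03,-0.22],
    [0.5,-0.03,-0.22],
    [0.5,-0.03,-0.21],
    [0.5,-0.03,-0.22],
    [0.5,-0.03,-0.21],
    [0.5,-0.03,-0.22],
    [0.5,-0.03,-0.21],
    [0,0,0],
    [0,0,0]
  ],
  "hand": [0,0,0,0,0,0,0,0,0]
}}

```text
time_s: 32.38
position: [554.0, 52.7, 175.6]
tool_rot: [-0.094, 0.676, 0.724, -0.102]
ft_force: [0.3, -1.1, -1.3]
width: 12.0
grasp_force: 15.0
```

Run:
```python
from h import *
st();print(W2L(manip.read_state()['position']).round(1))
rows([(L2W(-9,-46,G+25),RL,3),(L2W(-9,-46,G+5),RL,3)])
```

```text
t 32.38 p [554.   52.7 175.6] y [ 0.9591  0.0656 -0.2753] z [-0.2745 -0.0207 -0.9614] w 12.0 F [ 0.3 -1.1 -1.3] g 15.0 q [-0.53  0.46  0.5   1.48 -0.2   1.54  0.06]
[-16.8 -46.5 146.7]
6
[[0,0.05,0.24],[0.01,0.05,0.24],[0,0.06,0.23],[0,0,0.13],[0,0,0.14],[0,0,0.13]]
[[0,0.01,-0.01],[0.01,0,-0.01],[0,0.01,0],[0,0,0],[0,0,0],[0,0,0]]
end [546.4  52.6 120.1]
```

>>> {"fn": "arm_command", "kwargs": {
  "linear": [
    [0,0.05,0.24],
    [0.01,0.05,0.24],
    [0,0.06,0.23],
    [0,0,0.13],
    [0,0,0.14],
    [0,0,0.13],
    [0,0,0],
    [0.03,0.05,0.04],
    [0.02,0,0.03],
    [0,0,0.02],
    [0,0,0],
    [0,0,0]
  ],
  "rot": [
    [0,0,0],
    [0,0,0],
    [0,0,0],
    [0,0,0],
    [0,0,0],
    [0,0,0],
    [0,0,0],
    [0,0,0],
    [0,0,0],
    [0,0,0],
    [0,0,0],
    [0,0,0]
  ],
  "hand": [0,0,0,0,0,0,0,0,0,0,0,0]
}}

```text
time_s: 33.88
position: [547.6, 56.2, 115.7]
tool_rot: [-0.094, 0.675, 0.724, -0.102]
ft_force: [-2.3, -0.4, 5.6]
width: 11.7
grasp_force: 15.0
```

Run:
```python
from h import *
st();print(W2L(manip.read_state()['position']).round(1))
```

```text
t 33.88 p [547.6  56.2 115.7] y [ 0.9592  0.0668 -0.2749] z [-0.2742 -0.0198 -0.9615] w 11.7 F [-2.3 -0.4  5.6] g 15.0 q [-0.53  0.5   0.48  1.56 -0.22  1.42  0.07]
[ -6.2 -42.5  87.4]
```

>>> {"fn": "arm_command", "kwargs": {
  "linear": [
    [0,0,0],
    [0,0,0],
    [0,0,0],
    [0,0,-0.5],
    [0,0,-0.9],
    [0,0,-0.9],
    [0,0,0]
  ],
  "rot": [
    [0,0,0],
    [0,0,0],
    [0,0,0],
    [0,0,0],
    [0,0,0],
    [0,0,0],
    [0,0,0]
  ],
  "hand": [0.4,0.4,0.4,0.4,0.4,0.4,0.4]
}}

```text
time_s: 34.75
position: [581.0, 58.2, 228.6]
tool_rot: [-0.093, 0.676, 0.724, -0.1]
ft_force: [0.6, -0.4, -0.9]
width: 34.8
grasp_force: 0.0
```

Run:
```python
from h import *
st()
rows([((580,-110,235),RT(0.02,.1),4),((583.5,-316.3,190),RR,5)])
A=np.array([583.5,-316.3,98.])
y=-101.5
pre=L2W(-9,y,G+5);print(y,pre)
rows([(A+[0,0,130],RR,4),(A+[-5,110,130],RR,3),(pre+55*LZ-8*LX,RL,6)],start=(A,RR))
```

```text
t 34.75 p [581.   58.2 228.6] y [ 0.9606  0.0666 -0.2699] z [-0.2693 -0.0194 -0.9629] w 34.8 F [ 0.6 -0.4 -0.9] g 0.0 q [-0.51  0.49  0.5   1.33 -0.21  1.65  0.06]
9
[[-0.84,-0.07,-0.01],[-0.84,-0.06,-0.02],[-0.84,-0.05,-0.02],[-0.84,-0.03,-0.03],[-0.83,0.02,0.18],[-0.82,0.02,0.18],[-0.82,0.03,0.18],[-0.83,0.04,0.18],[-0.82,0.05,0.18]]
[[-0.54,0.03,0.15],[-0.54,0.03,0.15],[-0.54,0.03,0.15],[-0.55,0.03,0.16],[-0.25,0.01,0.18],[-0.25,0.01,0.18],[-0.25,0.01,0.18],[-0.25,0.01,0.18],[-0.25,0.01,0.18]]
end [ 583.5 -316.2  189.9]
-101.5 [549.99994275  -2.76683396 119.94324572]
13
[[0,0,-0.65],[0,0,-0.65],[0,0,-0.65],[0,0,-0.65],[0.73,-0.07,0],[0.73,-0.07,0],[0.73,-0.07,0],[0.68,-0.11,0.18],[0.68,-0.08,0.18],[0.68,-0.06,0.18],[0.68,-0.04,0.18],[0.68,-0.02,0.18],[0.68,0,0.18]]
[[0,0,0],[0,0,0],[0,0,0],[0,0,0],[0,0,0],[0,0,0],[0,0,0],[0.58,-0.04,-0.25],[0.58,-0.03,-0.25],[0.58,-0.04,-0.25],[0.59,-0.03,-0.26],[0.58,-0.04,-0.25],[0.59,-0.03,-0.26]]
end [557.3  -2.4 174.9]
```

>>> {"fn": "arm_command", "kwargs": {
  "linear": [
    [-0.84,-0.07,-0.01],
    [-0.84,-0.06,-0.02],
    [-0.84,-0.05,-0.02],
    [-0.84,-0.03,-0.03],
    [-0.83,0.02,0.18],
    [-0.82,0.02,0.18],
    [-0.82,0.03,0.18],
    [-0.83,0.04,0.18],
    [-0.82,0.05,0.18],
    [0,0,0],
    [0,0,0]
  ],
  "rot": [
    [-0.54,0.03,0.15],
    [-0.54,0.03,0.15],
    [-0.54,0.03,0.15],
    [-0.55,0.03,0.16],
    [-0.25,0.01,0.18],
    [-0.25,0.01,0.18],
    [-0.25,0.01,0.18],
    [-0.25,0.01,0.18],
    [-0.25,0.01,0.18],
    [0,0,0],
    [0,0,0]
  ],
  "hand": [0.4,0.4,0.4,0.4,0.4,0.4,0.4,0.4,0.4,0.4,0.4]
}}

```text
time_s: 36.12
position: [581.2, -315.4, 186.4]
tool_rot: [-0.002, 0.725, 0.688, -0.002]
ft_force: [0.1, -0.4, 1.0]
width: 34.6
grasp_force: 0.0
```

Run:
```python
from h import *
st()
rows([((583.5,-316.3,98.),RR,4)])
```

```text
t 36.12 p [ 581.2 -315.4  186.4] y [ 0.9986 -0.052  -0.0062] z [-6.2e-03  3.0e-04 -1.0e+00] w 34.6 F [ 0.1 -0.4  1. ] g 0.0 q [-0.03  0.49  0.64  1.43 -0.29  1.32  0.58]
4
[[0,0.01,0.44],[-0.01,0.01,0.44],[0,0.02,0.44],[-0.01,0.01,0.45]]
[[-0.02,0,0],[-0.02,0,0],[-0.02,0,0],[-0.02,0,0]]
end [ 583.4 -316.5   97.9]
```

>>> {"fn": "arm_command", "kwargs": {
  "linear": [
    [0,0.01,0.44],
    [-0.01,0.01,0.44],
    [0,0.02,0.44],
    [-0.01,0.01,0.45],
    [0,0,0],
    [0,0,0],
    [0,0,0],
    [0,0,0],
    [0,0,0]
  ],
  "rot": [
    [-0.02,0,0],
    [-0.02,0,0],
    [-0.02,0,0],
    [-0.02,0,0],
    [0,0,0],
    [0,0,0],
    [0,0,0],
    [0,0,0],
    [0,0,0]
  ],
  "hand": [0.4,0.4,0.4,0.4,0.4,0,0,0,0]
}}

```text
time_s: 37.25
position: [583.9, -317.4, 99.3]
tool_rot: [0.001, 0.725, 0.688, 0.0]
ft_force: [-0.8, -0.4, 3.5]
width: 12.2
grasp_force: 15.0
```

>>> {"fn": "arm_command", "kwargs": {
  "linear": [
    [0,0,-0.65],
    [0,0,-0.65],
    [0,0,-0.65],
    [0,0,-0.65],
    [0.73,-0.07,0],
    [0.73,-0.07,0],
    [0.73,-0.07,0]
  ],
  "rot": [
    [0,0,0],
    [0,0,0],
    [0,0,0],
    [0,0,0],
    [0,0,0],
    [0,0,0],
    [0,0,0]
  ],
  "hand": [0,0,0,0,0,0,0]
}}

```text
time_s: 38.12
position: [578.4, -206.1, 228.5]
tool_rot: [0.001, 0.725, 0.688, 0.0]
ft_force: [0.9, -0.3, -0.3]
width: 11.9
grasp_force: 15.0
```

>>> {"fn": "arm_command", "kwargs": {
  "linear": [
    [0.68,-0.11,0.18],
    [0.68,-0.08,0.18],
    [0.68,-0.06,0.18],
    [0.68,-0.04,0.18],
    [0.68,-0.02,0.18],
    [0.68,0,0.18],
    [0,0,0],
    [0,0,0]
  ],
  "rot": [
    [0.58,-0.04,-0.25],
    [0.58,-0.03,-0.25],
    [0.58,-0.04,-0.25],
    [0.59,-0.03,-0.26],
    [0.58,-0.04,-0.25],
    [0.59,-0.03,-0.26],
    [0,0,0],
    [0,0,0]
  ],
  "hand": [0,0,0,0,0,0,0,0]
}}

```text
time_s: 39.12
position: [557.4, -3.5, 175.0]
tool_rot: [-0.095, 0.675, 0.724, -0.102]
ft_force: [0.5, 0.5, -0.8]
width: 11.8
grasp_force: 15.0
```

Run:
```python
from h import *
st();print(W2L(manip.read_state()['position']).round(1))
rows([(L2W(-9,-102,G+25),RL,3),(L2W(-9,-102,G+5),RL,3)])
```

```text
t 39.12 p [557.4  -3.5 175. ] y [ 0.9588  0.0667 -0.2763] z [-0.2755 -0.0205 -0.9611] w 11.8 F [ 0.5  0.5 -0.8] g 15.0 q [-0.46  0.47  0.52  1.48 -0.19  1.53  0.15]
[ -17.2 -102.7  146. ]
6
[[0.01,0.05,0.23],[0,0.06,0.23],[0.01,0.05,0.24],[0,0,0.13],[0,0,0.13],[0,0,0.14]]
[[0,0.01,0],[0,0,0],[0,0.01,-0.01],[0,0,0],[0,0,0],[0,0,0]]
end [549.8  -3.  120. ]
```

>>> {"fn": "arm_command", "kwargs": {
  "linear": [
    [0.01,0.05,0.23],
    [0,0.06,0.23],
    [0.01,0.05,0.24],
    [0,0,0.13],
    [0,0,0.13],
    [0,0,0.14],
    [0,0,0],
    [0.03,0.05,0.04],
    [0.02,0,0.03],
    [0,0,0.01],
    [0,0,0],
    [0,0,0]
  ],
  "rot": [
    [0,0,0],
    [0,0,0],
    [0,0,0],
    [0,0,0],
    [0,0,0],
    [0,0,0],
    [0,0,0],
    [0,0,0],
    [0,0,0],
    [0,0,0],
    [0,0,0],
    [0,0,0]
  ],
  "hand": [0,0,0,0,0,0,0,0,0,0,0,0]
}}

```text
time_s: 40.62
position: [551.1, -0.2, 115.7]
tool_rot: [-0.095, 0.675, 0.724, -0.102]
ft_force: [1.0, 0.5, -0.2]
width: 12.2
grasp_force: 15.0
```

Run:
```python
from h import *
st();print(W2L(manip.read_state()['position']).round(1))
```

```text
t 40.62 p [ 5.511e+02 -2.000e-01  1.157e+02] y [ 0.959   0.0672 -0.2754] z [-0.2747 -0.0197 -0.9613] w 12.2 F [ 1.   0.5 -0.2] g 15.0 q [-0.46  0.5   0.51  1.56 -0.21  1.42  0.16]
[ -6.6 -99.   87.3]
```

>>> {"fn": "arm_command", "kwargs": {
  "linear": [
    [0,0.01,0.02],
    [0,0,0],
    [0,0,0],
    [0,0,0],
    [0,0,0],
    [0,0,-0.5],
    [0,0,-0.9],
    [0,0,-0.9],
    [0,0,0]
  ],
  "rot": [
    [0,0,0],
    [0,0,0],
    [0,0,0],
    [0,0,0],
    [0,0,0],
    [0,0,0],
    [0,0,0],
    [0,0,0],
    [0,0,0]
  ],
  "hand": [0,0.4,0.4,0.4,0.4,0.4,0.4,0.4,0.4]
}}

```text
time_s: 41.75
position: [584.7, 1.8, 228.1]
tool_rot: [-0.093, 0.676, 0.725, -0.1]
ft_force: [0.4, -0.0, -0.4]
width: 34.6
grasp_force: 0.0
```

```bash
cat >> h.py <<'E'
RP=RL@Ro.from_rotvec([0,.5,0]).as_matrix()
E
python3 - <<'E'
from h import *
st()
f=grab('side');g=grab('scene')
cv2.imwrite('pics/c4.png',np.hstack([cv2.resize(f['img'][110:240,240:400],None,fx=2.5,fy=2.5),cv2.resize(g['img'][140:270,290:450],None,fx=2.5,fy=2.5)]))
rows([(L2W(-18,-165,170),RP,7),(L2W(-18,-160,26),RP,6)])
E
```

```text
t 41.75 p [584.7   1.8 228.1] y [ 0.9604  0.0672 -0.2703] z [-0.2696 -0.0196 -0.9628] w 34.6 F [ 0.4 -0.  -0.4] g 0.0 q [-0.44  0.49  0.53  1.33 -0.2   1.65  0.15]
13
[[-0.19,-0.03,0.09],[-0.19,-0.03,0.07],[-0.2,-0.04,0.06],[-0.2,-0.03,0.05],[-0.21,-0.04,0.03],[-0.21,-0.03,0.02],[-0.21,-0.04,0],[-0.21,0,0.43],[-0.22,0,0.43],[-0.21,0,0.43],[-0.22,0,0.43],[-0.21,0,0.43],[-0.22,0.01,0.42]]
[[0,0.89,0],[0,0.89,0],[0,0.9,0],[0,0.89,0],[0,0.9,0],[0,0.89,0],[0.01,0.9,0],[0,0,0],[0,0,0],[0,0,0],[0,0,0],[0,0,0],[0,0,0]]
end [527.8 -63.1  60. ]
```

View pics/c4.png

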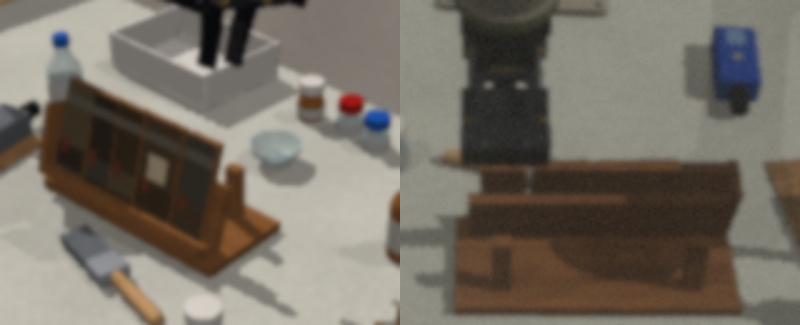

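All five boards lean on the backrest. There is a small gap before the last one (scene crop (528,180)). I'll push the row closed from the open end with the shut fingers.

>>> {"fn": "arm_command", "kwargs": {
  "linear": [
    [-0.19,-0.03,0.09],
    [-0.19,-0.03,0.07],
    [-0.2,-0.04,0.06],
    [-0.2,-0.03,0.05],
    [-0.21,-0.04,0.03],
    [-0.21,-0.03,0.02],
    [-0.21,-0.04,0],
    [-0.3,0,0],
    [0,0,0],
    [0,0,0]
  ],
  "rot": [
    [0,0.89,0],
    [0,0.89,0],
    [0,0.9,0],
    [0,0.89,0],
    [0,0.9,0],
    [0,0.89,0],
    [0,0.9,0],
    [0,0,0],
    [0,0,0],
    [0,0,0]
  ],
  "hand": [0,0,0,0,0,0,0,0,0,0]
}}

```text
time_s: 43.1
position: [566.6, -77.4, 191.8]
tool_rot: [-0.271, 0.679, 0.679, 0.068]
ft_force: [0.4, 0.5, 0.5]
width: 0.7
grasp_force: 0.0
```

Run:
```python
from h import *
st();print(W2L(manip.read_state()['position']).round(1))
rows([(L2W(-18,-162,26),RP,6),(L2W(-18,-137,26),RP,4)])
```

```text
t 43.1 p [566.6 -77.4 191.8] y [ 0.9589  0.0689 -0.2754] z [-0.2755  0.4609 -0.8436] w 0.7 F [0.4 0.5 0.5] g 0.0 q [-0.04  0.6   0.49  1.35 -0.58  1.75  0.48]
[ -18.  -177.1  163.2]
10
[[-0.17,0,0.43],[-0.18,0,0.42],[-0.17,0,0.43],[-0.18,0,0.42],[-0.17,0,0.43],[-0.18,0,0.42],[0.11,0,0.06],[0.11,0,0.06],[0.11,0,0.06],[0.11,0,0.06]]
[[0,0,0],[0,0,0],[0,0,0.01],[0,0,0],[0,0,0.01],[0,0.01,0],[0,0,0],[0,0,0],[0,0,0],[0,0,0]]
end [526.1 -40.1  60.1]
```

>>> {"fn": "arm_command", "kwargs": {
  "linear": [
    [-0.17,0,0.43],
    [-0.18,0,0.42],
    [-0.17,0,0.43],
    [-0.18,0,0.42],
    [-0.17,0,0.43],
    [-0.18,0,0.42],
    [0.11,0,0.06],
    [0.11,0,0.06],
    [0.11,0,0.06],
    [0.11,0,0.06],
    [0,0,0]
  ],
  "rot": [
    [0,0,0],
    [0,0,0],
    [0,0,0.01],
    [0,0,0],
    [0,0,0.01],
    [0,0.01,0],
    [0,0,0],
    [0,0,0],
    [0,0,0],
    [0,0,0],
    [0,0,0]
  ],
  "hand": [0,0,0,0,0,0,0,0,0,0,0]
}}

```text
time_s: 44.48
position: [526.0, -40.5, 60.3]
tool_rot: [-0.272, 0.68, 0.678, 0.069]
ft_force: [0.2, 0.0, 0.0]
width: 0.8
grasp_force: 0.0
```

Run:
```python
from h import *
st();print(W2L(manip.read_state()['position']).round(1))
rows([(L2W(-17.5,-122,26),RP,8)])
```

```text
t 44.48 p [526.  -40.5  60.3] y [ 0.9589  0.0667 -0.2759] z [-0.2748  0.4623 -0.8431] w 0.8 F [0.2 0.  0. ] g 0.0 q [-0.09  0.63  0.45  1.6  -0.61  1.48  0.56]
[ -18.1 -137.5   26.3]
8
[[0.03,0,0.02],[0.03,0,0.02],[0.03,0,0.02],[0.04,0,0.02],[0.03,0,0.02],[0.04,0,0.02],[0.03,0.01,0.02],[0.04,0,0.01]]
[[0,0,0],[0,0,0],[0,0,0],[0,0,0],[0,0,0],[0,0,0],[0,-0.01,0],[0.01,0,0]]
end [525.4 -25.1  60.1]
```

>>> {"fn": "arm_command", "kwargs": {
  "linear": [
    [0.03,0,0.02],
    [0.03,0,0.02],
    [0.03,0,0.02],
    [0.04,0,0.02],
    [0.03,0,0.02],
    [0,0,0]
  ],
  "rot": [
    [0,0,0],
    [0,0,0],
    [0,0,0],
    [0,0,0],
    [0,0,0],
    [0,0,0]
  ],
  "hand": [0,0,0,0,0,0]
}}

```text
time_s: 45.22
position: [525.0, -31.7, 59.4]
tool_rot: [-0.272, 0.68, 0.678, 0.069]
ft_force: [0.0, -1.2, -0.3]
width: 0.3
grasp_force: 0.1
```

>>> {"fn": "arm_command", "kwargs": {
  "linear": [
    [0.04,0,0.02],
    [0.03,0.01,0.02],
    [0.04,0,0.01],
    [0,0,0]
  ],
  "rot": [
    [0,0,0],
    [0,0,0],
    [0,0,0],
    [0,0,0]
  ],
  "hand": [0,0,0,0]
}}

```text
time_s: 45.72
position: [525.1, -25.8, 59.6]
tool_rot: [-0.272, 0.68, 0.678, 0.068]
ft_force: [-0.7, -3.1, -1.2]
width: 0.3
grasp_force: 1.1
```

Run:
```python
from h import *
st();print(W2L(manip.read_state()['position']).round(1))
```

```text
t 45.73 p [525.1 -25.8  59.6] y [ 0.9587  0.0658 -0.2767] z [-0.2751  0.462  -0.8431] w 0.3 F [-0.7 -3.1 -1.2] g 1.1 q [-0.11  0.62  0.45  1.62 -0.61  1.47  0.54]
[ -17.8 -122.7   25.7]
```

>>> {"fn": "arm_command", "kwargs": {
  "linear": [
    [0.03,0,0.02],
    [0,0,0]
  ],
  "rot": [
    [0,0,0],
    [0,0,0]
  ],
  "hand": [0,0]
}}

```text
time_s: 45.98
position: [525.0, -25.3, 59.4]
tool_rot: [-0.271, 0.681, 0.677, 0.068]
ft_force: [-0.7, -6.1, -1.2]
width: 0.9
grasp_force: 3.1
```

>>> {"fn": "arm_command", "kwargs": {
  "linear": [
    [0.03,0,0.02],
    [0,0,0]
  ],
  "rot": [
    [0,0,0],
    [0,0,0]
  ],
  "hand": [0,0]
}}

```text
time_s: 46.22
position: [525.0, -24.8, 59.3]
tool_rot: [-0.27, 0.681, 0.677, 0.068]
ft_force: [-1.3, -10.8, 1.0]
width: 0.5
grasp_force: 5.2
```

Run:
```python
from h import *
st();print(W2L(manip.read_state()['position']).round(1))
```

```text
t 46.23 p [525.  -24.8  59.3] y [ 0.9591  0.0628 -0.2761] z [-0.2733  0.4597 -0.845 ] w 0.5 F [ -1.3 -10.8   1. ] g 5.2 q [-0.11  0.61  0.45  1.62 -0.61  1.46  0.54]
[ -17.7 -121.8   25.4]
```

The force climbed to about 11 N with no further motion, so the row is compressed. Backing off.

>>> {"fn": "arm_command", "kwargs": {
  "linear": [
    [-0.04,0,-0.02],
    [-0.15,0,-0.08],
    [-0.3,0,-0.16],
    [0,0,-0.8],
    [0,0,-0.9],
    [0,0,-0.9]
  ],
  "rot": [
    [0,0,0],
    [0,0,0],
    [0,0,0],
    [0,0,0],
    [0,0,0],
    [0,0,0]
  ],
  "hand": [0,0,0,0,0,0]
}}

```text
time_s: 46.98
position: [562.6, -111.4, 169.9]
tool_rot: [-0.272, 0.68, 0.677, 0.069]
ft_force: [1.5, 0.2, 0.5]
width: 0.3
grasp_force: 0.0
```

Run:
```python
from h import *
st()
rows([((500,45,370),RT(0.0),11)])
```

```text
t 46.98 p [ 562.6 -111.4  169.9] y [ 0.9588  0.0654 -0.2766] z [-0.2748  0.4624 -0.843 ] w 0.3 F [1.5 0.2 0.5] g 0.0 q [ 0.01  0.64  0.5   1.34 -0.58  1.74  0.54]
11
[[0.41,-0.19,-0.14],[0.4,-0.19,-0.17],[0.4,-0.18,-0.19],[0.39,-0.18,-0.21],[0.38,-0.17,-0.23],[0.37,-0.16,-0.25],[0.35,-0.16,-0.28],[0.34,-0.15,-0.29],[0.33,-0.14,-0.31],[0.32,-0.13,-0.33],[0.3,-0.12,-0.36]]
[[-0.33,-0.55,0],[-0.33,-0.55,0],[-0.33,-0.55,-0.01],[-0.33,-0.56,-0.01],[-0.33,-0.55,0],[-0.33,-0.56,0],[-0.33,-0.55,-0.01],[-0.33,-0.56,0],[-0.33,-0.55,-0.01],[-0.33,-0.56,0],[-0.34,-0.55,-0.01]]
end [500.2  45.2 370.2]
```

>>> {"fn": "arm_command", "kwargs": {
  "linear": [
    [0.41,-0.19,-0.34],
    [0.4,-0.19,-0.17],
    [0.4,-0.18,-0.19],
    [0.39,-0.18,-0.21],
    [0.38,-0.17,-0.23],
    [0.37,-0.16,-0.25],
    [0.35,-0.16,-0.28],
    [0.34,-0.15,-0.29],
    [0.33,-0.14,-0.31],
    [0.32,-0.13,-0.33],
    [0.3,-0.12,-0.16],
    [0,0,0]
  ],
  "rot": [
    [-0.33,-0.55,0],
    [-0.33,-0.55,0],
    [-0.33,-0.55,-0.01],
    [-0.33,-0.56,-0.01],
    [-0.33,-0.55,0],
    [-0.33,-0.56,0],
    [-0.33,-0.55,-0.01],
    [-0.33,-0.56,0],
    [-0.33,-0.55,-0.01],
    [-0.33,-0.56,0],
    [-0.34,-0.55,-0.01],
    [0,0,0]
  ],
  "hand": [1,1,1,1,1,1,1,1,1,1,1,1]
}}

```text
time_s: 48.48
position: [502.3, 43.8, 368.4]
tool_rot: [0.0, 0.706, 0.708, 0.001]
ft_force: [0.4, -0.9, -0.2]
width: 86.6
grasp_force: 0.0
```

>>> {"fn": "arm_command", "kwargs": {
  "linear": [
    [0,0,0]
  ],
  "rot": [
    [0,0,0]
  ],
  "hand": [1]
}}

```text
time_s: 48.6
position: [502.5, 41.4, 367.2]
tool_rot: [-0.0, 0.707, 0.707, -0.0]
ft_force: [0.5, -0.5, -0.7]
width: 87.0
grasp_force: 0.0
```

Run:
```python
from h import *
import pickle
st()
s=manip.read_state();f=grab('wrist','w6.png');pickle.dump((s,f),open('w6.pkl','wb'))
g=grab('side','sd6.png')
a=cv2.resize(f['img'][0:240,230:430],None,fx=2,fy=2)
b=cv2.resize(g['img'][110:230,235:395],None,fx=2.4,fy=2.4)
c=np.zeros((480,400+384,3),np.uint8);c[:,:400]=a;c[:288,400:]=b
cv2.imwrite('pics/c6.png',c)
rows([((440,250,340),RT(0.0),6)])
```

```text
t 48.6 p [502.5  41.4 367.2] y [ 1.e+00 -8.e-04 -6.e-04] z [-6.e-04  5.e-04 -1.e+00] w 87.0 F [ 0.5 -0.5 -0.7] g 0.0 q [-0.57  0.01  0.41  1.54 -0.    1.6  -0.17]
6
[[0.7,-0.21,0.09],[0.7,-0.21,0.09],[0.69,-0.21,0.09],[0.7,-0.21,0.09],[0.69,-0.21,0.09],[0.7,-0.21,0.09]]
[[0,0,0],[0,0,0],[0,0,-0.01],[0,0,0],[-0.01,0,-0.01],[0,0,0]]
end [439.8 250.2 340. ]
```

View pics/c6.png

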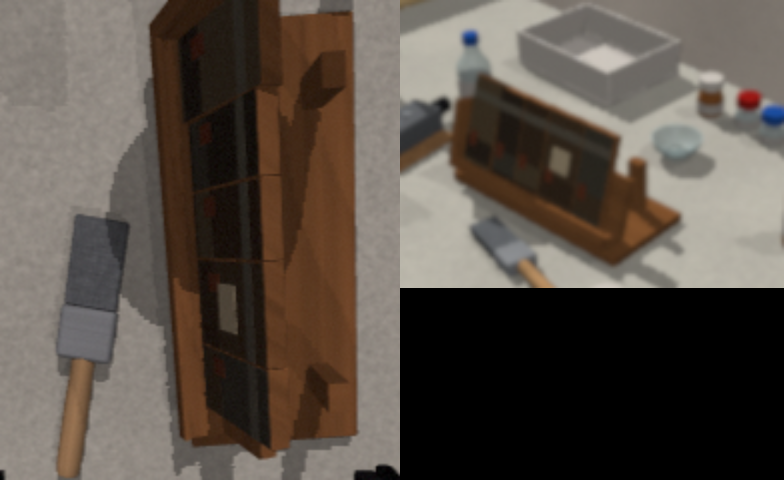

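The row is flush with no gaps. The pale square is at about pixel (344,154) in the full wrist frame. Now the reader.

>>> {"fn": "arm_command", "kwargs": {
  "linear": [
    [0.7,-0.21,0.09],
    [0.7,-0.21,0.09],
    [0.69,-0.21,0.09],
    [0.7,-0.21,0.09],
    [0.69,-0.21,0.09],
    [0.7,-0.21,0.09],
    [0,0,0],
    [0,0,0]
  ],
  "rot": [
    [0,0,0],
    [0,0,0],
    [0,0,-0.01],
    [0,0,0],
    [0,0,-0.01],
    [0,0,0],
    [0,0,0],
    [0,0,0]
  ],
  "hand": [1,1,1,1,1,1,1,1]
}}

```text
time_s: 49.7
position: [440.0, 250.2, 340.2]
tool_rot: [0.0, 0.707, 0.707, -0.0]
ft_force: [-0.5, -0.3, 0.5]
width: 86.6
grasp_force: 0.0
```

Run:
```python
from h import *
import pickle
s,f=pickle.load(open('w6.pkl','rb'));C=cam(f,s)
hsv=cv2.cvtColor(f['img'],cv2.COLOR_BGR2HSV);b,g,r=[f['img'][...,i].astype(int) for i in range(3)]
m=((r<1.5*b)&(r>80)).astype(np.uint8);z=np.zeros_like(m);z[130:180,332:358]=m[130:180,332:358]
n,l,sta,c=cv2.connectedComponentsWithStats(z);i=1+np.argmax(sta[1:,4]);print(c[i],sta[i])
o,d=ray(C,c[i]);P0=L2W(-12,0,0);P=o+d*((P0-o)@LX)/(d@LX);print('pale',P.round(1),W2L(P).round(1))
st()
s=manip.read_state();f=grab('wrist','w7.png');pickle.dump((s,f),open('w7.pkl','wb'))
```

```text
[346.36842105 148.84210526] [346 143   2  12  19]
pale [536.7  69.  102.1] [-12.  -29.   71.5]
t 49.7 p [440.  250.2 340.2] y [ 1.e+00  3.e-04 -2.e-04] z [-2.e-04 -4.e-04 -1.e+00] w 86.6 F [-0.5 -0.3  0.5] g 0.0 q [-0.79  0.02  0.19  1.58 -0.    1.54 -0.6 ]
```

View pics/w7.png

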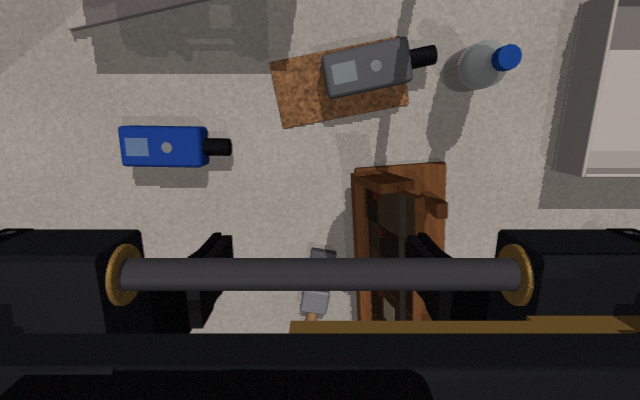

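The reader now lies off-centre on its pad: display at (345,72), button at (376,66), nozzle end at (436,55). The pad's left edge runs (270,63)–(283,128). I'll take a second, closer view for triangulation.

>>> {"fn": "arm_command", "kwargs": {
  "linear": [
    [0.47,0.27,0.27],
    [0.47,0.27,0.27],
    [0.46,0.26,0.26],
    [0,0,0],
    [0,0,0]
  ],
  "rot": [
    [0,0,0],
    [0,0,0],
    [0,0,0],
    [0,0,0],
    [0,0,0]
  ],
  "hand": [1,1,1,1,1]
}}

```text
time_s: 50.38
position: [479.7, 320.1, 301.0]
tool_rot: [0.0, 0.707, 0.707, 0.0]
ft_force: [-0.1, 1.2, -0.6]
width: 87.3
grasp_force: 0.0
```

Run:
```python
from h import *
import pickle
st()
s=manip.read_state();f=grab('wrist','w8.png');pickle.dump((s,f),open('w8.pkl','wb'))
s7,f7=pickle.load(open('w7.pkl','rb'))
c=np.zeros((560,780,3),np.uint8)
a=cv2.resize(f7['img'][25:140,260:450],None,fx=2.4,fy=2.4);c[:276,:456]=a
C8=cam(f,s);C7=cam(f7,s7)
P=onz(C7,(367,67),42);u=proj(C8,P)[0];print(P.round(),u.round())
x0,y0=int(max(0,u[0]-150)),int(max(0,u[1]-110));print(x0,y0)
b=cv2.resize(f['img'][y0:y0+190,x0:x0+300],None,fx=2.6,fy=2.6);cv2.imwrite('pics/w8c.png',b)
for n,ff,uv in(('w7',f7,(376,66)),('w7d',f7,(345,72)),('body',f7,(360,85)),('noz',f7,(425,56)),('pad',f7,(295,90)),('tab',f7,(250,120))): print(n,ff['img'][uv[1],uv[0]])
```

```text
t 50.38 p [479.7 320.1 301. ] y [1.e+00 2.e-04 7.e-04] z [ 7.e-04  1.e-04 -1.e+00] w 87.3 F [-0.1  1.2 -0.6] g 0.0 q [-0.81  0.19  0.17  1.48 -0.03  1.48 -0.64]
[501. 376.  42.] [336. 125.]
185 15
w7 [121 116 116]
w7d [126 123 117]
body [82 80 80]
noz [17 17 14]
pad [ 59  87 123]
tab [137 143 152]
```

View pics/w8c.png

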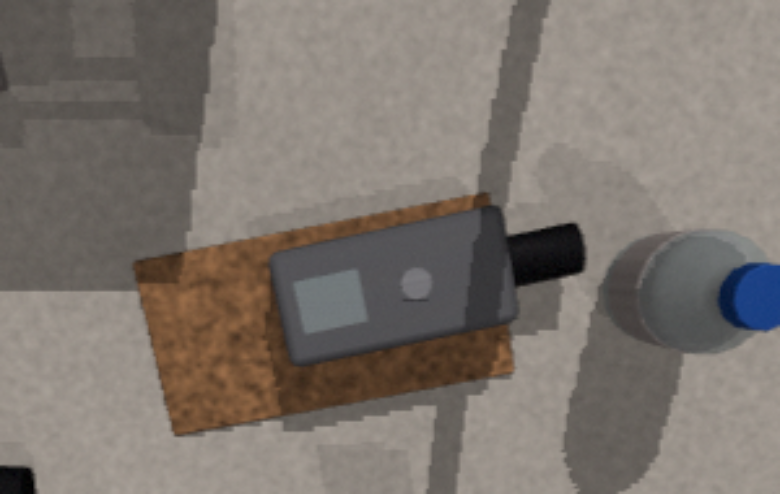

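Run:
```python
from h import *
import pickle
Cs=[];pts=[];bodies=[]
cx=lambda u,v:(185+(u+.5)/2.6-.5,15+(v+.5)/2.6-.5)
for n,body in(('w7',[(324,58),(404,39),(410,78),(333,96)]),('w8',[cx(274,260),cx(497,212),cx(513,315),cx(296,358)])):
    s,f=pickle.load(open(n+'.pkl','rb'));C=cam(f,s);Cs.append(C)
    im=f['img'];m=np.zeros(im.shape[:2],np.uint8);cv2.fillPoly(m,[np.int32(np.round(body))],1)
    m=cv2.erode(m,np.ones((5,5)))
    g=cv2.cvtColor(im,cv2.COLOR_BGR2GRAY);t=((g>98)&(m>0)).astype(np.uint8)
    k,l,sta,c=cv2.connectedComponentsWithStats(t)
    L=sorted([(c[i],sta[i,4]) for i in range(1,k) if sta[i,4]>20],key=lambda o:o[0][0]);print(n,[(a.round(1).tolist(),int(b)) for a,b in L]);pts.append([a for a,b in L])
for j in(0,-1):
    P=tri([ray(Cs[0],pts[0][j]),ray(Cs[1],pts[1][j])]);print('feature',P.round(1))
T=[onz(Cs[1],cx(u,v),42) for u,v in [(270,257),(500,207),(517,318),(293,365)]];T=np.array(T);print('box top',T.round(1).tolist(),'c',T.mean(0).round(1),'len',np.linalg.norm(T[1]-T[0]).round(1),np.linalg.norm(T[3]-T[0]).round(1))
D=np.array([onz(Cs[1],cx(u,v),4) for u,v in [(135,260),(487,193),(513,373),(178,436)]]);print('pad',D.round(1).tolist(),'c',D.mean(0).round(1),np.linalg.norm(D[1]-D[0]),np.linalg.norm(D[3]-D[0]))
for X in(T,D): e=X[1]-X[0]+X[2]-X[3];print('yaw',np.arctan2(e[1],e[0]).round(3))
# jaw-level: nozzle front
print('noz',[onz(Cs[1],cx(u,v),24).round(1).tolist() for u,v in [(580,225),(583,268)]])
# pale square in w6
s,f=pickle.load(open('w6.pkl','rb'));C=cam(f,s);im=f['img'].astype(int)
sub=im[135:175,330:362];m=((sub[...,0]>50)).astype(np.uint8);k,l,sta,c=cv2.connectedComponentsWithStats(m)
for i in range(1,k):
    if sta[i,4]>40:
        u=c[i]+[330,135];o,d=ray(C,u);P0=L2W(-12,0,0);P=o+d*((P0-o)@LX)/(d@LX);print('pale',u.round(1),sta[i].tolist(),P.round(1),W2L(P).round(1))
```

```text
w7 [([344.0, 72.1], 496), ([375.7, 65.1], 102)]
w8 [([311.7, 130.4], 520), ([344.7, 123.5], 111)]
feature [471.9 370.   42.5]
feature [511.1 378.2  43.4]
box top [[444.6, 389.6, 42.0], [548.2, 411.3, 42.0], [558.1, 362.4, 42.0], [454.3, 340.7, 42.0]] c [501.3 376.   42. ] len 105.8 49.8
pad [[374.4, 388.3, 4.0], [547.7, 420.0, 4.0], [564.3, 332.5, 4.0], [391.6, 299.7, 4.0]] c [469.5 360.2   4. ] 176.14340924329548 90.27024926560215
yaw 0.206
yaw 0.184
noz [[589.0, 404.3, 24.0], [591.6, 384.7, 24.0]]
pale [343.7 153.6] [10, 7, 9, 25, 181] [534.2  62.1  91.8] [-12.  -35.7  60.8]
```

The reader's axis yaw is 0.206, with its origin near (506,377). It sits 40 mm off the pad centre (469.5,360.2; yaw 0.184), so it has been knocked. The pale square is at (534,62,92).

Run:
```python
from h import *
rows([((506.2,377,110),RT(.206+np.pi/2),23)])
```

```text
23
[[0.05,0.02,0.17],[0.05,0.03,0.17],[0.04,0.03,0.17],[0.04,0.03,0.17],[0.04,0.04,0.17],[0.04,0.04,0.17],[0.03,0.04,0.17],[0.03,0.05,0.16],[0.03,0.05,0.17],[0.02,0.05,0.16],[0.02,0.05,0.17],[0.02,0.05,0.16],[0.01,0.05,0.17],[0.01,0.05,0.16],[0,0.05,0.17],[0,0.06,0.16],[-0.01,0.05,0.17],[-0.01,0.05,0.16],[-0.01,0.05,0.17],[-0.02,0.05,0.16],[-0.02,0.06,0.17],[-0.03,0.05,0.16],[-0.03,0.05,0.17]]
[[0,0,-0.97],[0,0,-0.97],[0,0,-0.97],[0,0,-0.96],[0,0,-0.97],[0,0,-0.96],[0,0,-0.97],[0,0,-0.96],[0,0,-0.97],[0,0,-0.96],[0,0,-0.97],[0,0,-0.96],[0,0,-0.97],[0,0,-0.96],[0,0,-0.97],[0,0,-0.96],[0,0,-0.97],[0,0,-0.96],[0,0,-0.97],[0,0,-0.96],[0,0,-0.97],[0,0.01,-0.96],[0.01,0,-0.97]]
end [506.2 377.1 109.9]
```

>>> {"fn": "arm_command", "kwargs": {
  "linear": [
    [0.05,0.02,0.17],
    [0.05,0.03,0.17],
    [0.04,0.03,0.17],
    [0.04,0.03,0.17],
    [0.04,0.04,0.17],
    [0.04,0.04,0.17],
    [0.03,0.04,0.17],
    [0.03,0.05,0.16],
    [0.03,0.05,0.17],
    [0.02,0.05,0.16],
    [0.02,0.05,0.17],
    [0.02,0.05,0.16]
  ],
  "rot": [
    [0,0,-0.97],
    [0,0,-0.97],
    [0,0,-0.97],
    [0,0,-0.96],
    [0,0,-0.97],
    [0,0,-0.96],
    [0,0,-0.97],
    [0,0,-0.96],
    [0,0,-0.97],
    [0,0,-0.96],
    [0,0,-0.97],
    [0,0,-0.96]
  ],
  "hand": [1,1,1,1,1,1,1,1,1,1,1,1]
}}

```text
time_s: 51.92
position: [493.4, 350.3, 200.9]
tool_rot: [0.001, 0.315, 0.949, 0.001]
ft_force: [0.6, -0.9, -0.2]
width: 87.1
grasp_force: 0.0
```

>>> {"fn": "arm_command", "kwargs": {
  "linear": [
    [0.01,0.05,0.17],
    [0.01,0.05,0.16],
    [0,0.05,0.17],
    [0,0.06,0.16],
    [-0.01,0.05,0.17],
    [-0.01,0.05,0.16],
    [-0.01,0.05,0.17],
    [-0.02,0.05,0.16],
    [-0.02,0.06,0.17],
    [-0.03,0.05,0.16],
    [-0.03,0.05,0.17],
    [0,0,0]
  ],
  "rot": [
    [0,0,-0.97],
    [0,0,-0.96],
    [0,0,-0.97],
    [0,0,-0.96],
    [0,0,-0.97],
    [0,0,-0.96],
    [0,0,-0.97],
    [0,0,-0.96],
    [0,0,-0.97],
    [0,0,-0.96],
    [0,0,-0.97],
    [0,0,0]
  ],
  "hand": [1,1,1,1,1,1,1,1,1,1,1,1]
}}

```text
time_s: 53.42
position: [505.7, 377.5, 109.3]
tool_rot: [0.0, -0.103, 0.995, 0.0]
ft_force: [0.1, -0.1, 0.4]
width: 87.2
grasp_force: 0.0
```

Run:
```python
from h import *
st()
# recheck reader place in the scene view: nozzle predicted vs now
rows([((506.2,377,70),RT(.206+np.pi/2),2),((506.2,377,14),RT(.206+np.pi/2),4)])
g=grab('scene','sc8.png');C=cam(g)
g2=cv2.cvtColor(g['img'],cv2.COLOR_BGR2GRAY);P=np.array([[590.3,394.5,24.]]);u=proj(C,P)[0];print(u,g2[int(u[1])-12:int(u[1])+10:3,int(u[0])-10:int(u[0])+11:4])
```

```text
t 53.42 p [505.7 377.5 109.3] y [-0.2053  0.9787 -0.    ] z [ 4.e-04  1.e-04 -1.e+00] w 87.2 F [ 0.1 -0.1  0.4] g 0.0 q [-0.66  0.43 -0.07  1.58  0.03  1.14  1.04]
6
[[0,-0.01,0.39],[-0.01,0,0.4],[0,0,0.28],[0,0,0.28],[0,0,0.28],[0,0,0.28]]
[[0,0,0],[0,0,0.01],[0,0,0],[0,0,0],[0,0,0],[0,0,0]]
end [506.3 377.1  13.8]
[481.43807274 255.44835933] [[ 58  45  42  48  57 108]
 [ 46  56  58  48  56 129]
 [ 65  69  66  66 101 104]
 [ 86  81  84  98 121 120]
 [ 83  85  87  94 111 133]
 [ 76  80  88  98 103 125]
 [ 78  80  82  91  95 126]
 [ 73  83  87  89 104 128]]
```

>>> {"fn": "arm_command", "kwargs": {
  "linear": [
    [0,-0.01,0.39],
    [-0.01,0,0.4],
    [0,0,0.28],
    [0,0,0.28],
    [0,0,0.28],
    [0,0,0.28],
    [0,0,0],
    [0,0,0],
    [0,0,0],
    [0,0,0],
    [0,0,0],
    [0,0,0]
  ],
  "rot": [
    [0,0,0],
    [0,0,0],
    [0,0,0],
    [0,0,0],
    [0,0,0],
    [0,0,0],
    [0,0,0],
    [0,0,0],
    [0,0,0],
    [0,0,0],
    [0,0,0],
    [0,0,0]
  ],
  "hand": [1,1,1,1,1,1,1,0,0,0,0,0],
  "grip_force": 30
}}

```text
time_s: 54.98
position: [506.1, 378.0, 13.8]
tool_rot: [0.0, -0.104, 0.995, 0.0]
ft_force: [-0.2, -0.2, 1.5]
width: 54.0
grasp_force: 30.0
```

>>> {"fn": "arm_command", "kwargs": {
  "linear": [
    [0,0,-0.2],
    [0,0,-0.5],
    [0,0,-0.8],
    [0,0,-0.8],
    [0,0,0]
  ],
  "rot": [
    [0,0,0],
    [0,0,0],
    [0,0,0],
    [0,0,0],
    [0,0,0]
  ],
  "hand": [0,0,0,0,0]
}}

```text
time_s: 55.6
position: [507.6, 379.2, 132.8]
tool_rot: [0.003, -0.104, 0.995, 0.002]
ft_force: [0.3, 0.2, -2.1]
width: 53.9
grasp_force: 30.0
```

Run:
```python
from h import *
st()
F=L2W(-12,-35.3,60);print('face',F)
# reader pose: x axis along LX; tool: y = LV, z=-LZ ; grip: reader origin offset in tool frame
RH=np.c_[np.cross(LV,-LZ),LV,-LZ]
print(RH.round(3))
tip=F-50*LX                       # reader_tip
tcp=tip-LX*85-LZ*20+LZ*10         # tool at reader x=0, tip 10 mm above its base
print('tcp',tcp)
via=np.array([400,150,190.])
rows([((450,300,190),RT(np.pi/2),4),(via,RT(np.pi/2+.07),5),(tcp-15*LX+80*LZ,RH,5),(tcp,RH,5)])
```

```text
t 55.6 p [507.6 379.2 132.8] y [-0.2065  0.9784  0.0033] z [ 0.0051  0.0045 -1.    ] w 53.9 F [ 0.3  0.2 -2.1] g 30.0 q [-0.66  0.41 -0.07  1.55  0.03  1.18  1.04]
face [533.94757636  62.47018327  90.97959408]
[[-0.959 -0.07  -0.276]
 [-0.067  0.998 -0.019]
 [ 0.276  0.    -0.961]]
tcp [401.76604296  53.20233349 118.67705225]
19
[[0.36,-0.33,-0.29],[0.35,-0.34,-0.29],[0.33,-0.37,-0.29],[0.3,-0.38,-0.28],[0.2,-0.6,0],[0.21,-0.6,0],[0.22,-0.59,0],[0.22,-0.59,0],[0.23,-0.59,0],[-0.01,-0.39,-0.04],[-0.01,-0.39,-0.04],[0,-0.38,-0.04],[-0.01,-0.39,-0.04],[0,-0.38,-0.04],[-0.06,0,0.32],[-0.06,0,0.32],[-0.06,0,0.32],[-0.06,0,0.32],[-0.06,0,0.32]]
[[0.01,0.02,0.65],[0.01,0.02,0.65],[0.01,0.01,0.65],[0.02,0.02,0.65],[0,0,-0.17],[0,0,-0.18],[0,0,-0.17],[0,0,-0.18],[0,0,-0.17],[0,0.7,0],[0,0.7,0],[0,0.7,0],[0,0.7,0],[0,0.7,0],[0,0,0],[0,0,0],[0,0,0],[0,0,0],[0,0,0]]
end [401.9  53.2 118.6]
```

>>> {"fn": "arm_command", "kwargs": {
  "linear": [
    [0.36,-0.33,-0.29],
    [0.35,-0.34,-0.29],
    [0.33,-0.37,-0.29],
    [0.3,-0.38,-0.28],
    [0.2,-0.6,0],
    [0.21,-0.6,0],
    [0.22,-0.59,0],
    [0.22,-0.59,0],
    [0.23,-0.59,0]
  ],
  "rot": [
    [0.01,0.02,0.65],
    [0.01,0.02,0.65],
    [0.01,0.01,0.65],
    [0.02,0.02,0.65],
    [0,0,-0.17],
    [0,0,-0.18],
    [0,0,-0.17],
    [0,0,-0.18],
    [0,0,-0.17]
  ],
  "hand": [0,0,0,0,0,0,0,0,0]
}}

```text
time_s: 56.72
position: [398.1, 147.6, 186.5]
tool_rot: [-0.003, -0.035, 0.999, -0.002]
ft_force: [-0.1, 1.0, -1.3]
width: 54.1
grasp_force: 30.0
```

>>> {"fn": "arm_command", "kwargs": {
  "linear": [
    [-0.01,-0.39,-0.04],
    [-0.01,-0.39,-0.04],
    [0,-0.38,-0.04],
    [-0.01,-0.39,-0.04],
    [0,-0.38,-0.04],
    [0,0,0],
    [0,0,0]
  ],
  "rot": [
    [0,0.7,0],
    [0,0.7,0],
    [0,0.7,0],
    [0,0.7,0],
    [0,0.7,0],
    [0,0,0],
    [0,0,0]
  ],
  "hand": [0,0,0,0,0,0,0]
}}

```text
time_s: 57.6
position: [408.0, 53.3, 196.9]
tool_rot: [-0.142, -0.034, 0.989, -0.007]
ft_force: [-0.8, 0.6, -2.0]
width: 53.5
grasp_force: 30.0
```

Run:
```python
from h import *
st()
RH=np.c_[np.cross(LV,-LZ),LV,-LZ]
rows([((401.8,53.2,118.7),RH,5)])
```

```text
t 57.6 p [408.   53.3 196.9] y [-0.0702  0.9975 -0.0037] z [-0.2804 -0.0233 -0.9596] w 53.5 F [-0.8  0.6 -2. ] g 30.0 q [-0.39  0.1   0.19  1.82 -0.05  1.5   1.46]
5
[[-0.06,0,0.31],[-0.07,0,0.31],[-0.06,0,0.31],[-0.06,0,0.3],[-0.07,0.01,0.31]]
[[-0.01,-0.01,0],[-0.01,-0.01,0],[-0.01,-0.02,0],[-0.01,-0.01,-0.01],[-0.01,-0.02,0]]
end [401.8  53.2 118.5]
```

>>> {"fn": "arm_command", "kwargs": {
  "linear": [
    [-0.06,0,0.31],
    [-0.07,0,0.31],
    [-0.06,0,0.31],
    [-0.06,0,0.3],
    [-0.07,0.01,0.31],
    [0,0,0],
    [0,0,0]
  ],
  "rot": [
    [-0.01,-0.01,0],
    [-0.01,-0.01,0],
    [-0.01,-0.02,0],
    [-0.01,-0.01,-0.01],
    [-0.01,-0.02,0],
    [0,0,0],
    [0,0,0]
  ],
  "hand": [0,0,0,0,0,0,0]
}}

```text
time_s: 58.48
position: [402.4, 52.7, 119.1]
tool_rot: [-0.139, -0.034, 0.99, -0.005]
ft_force: [-0.6, 0.5, -1.6]
width: 54.1
grasp_force: 30.0
```

Run:
```python
from h import *
st();s=manip.read_state();R=quat(s['tool_rot']);p=s['position']
tip=p+R@[-85,0,-10.];ax=-R[:,0];F=L2W(-12,-35.3,60)
d=F-tip;print('tip',tip.round(1),'dist',(d@ax).round(1),'lat',(d@R[:,1]).round(1),'vert',(d@-R[:,2]).round(1))
# check with cameras: nozzle (black) in side view near prediction
f=grab('side','sd9.png');C=cam(f);mid=tip-ax*17;print(proj(C,[tip,mid,F]).round(1).tolist())
u=proj(C,mid)[0].astype(int);b=f['img'][u[1]-14:u[1]+15,u[0]-20:u[0]+21].max(2);m=b<35;ys,xs=np.nonzero(m);print(len(xs),xs.mean()+u[0]-20,ys.mean()+u[1]-14)
```

```text
t 58.48 p [402.4  52.7 119.1] y [-6.930e-02  9.976e-01  2.000e-04] z [-0.275  -0.0189 -0.9613] w 54.1 F [-0.6  0.5 -1.6] g 30.0 q [-0.38  0.16  0.19  1.93 -0.07  1.33  1.47]
tip [486.7  58.5 105.3] dist 49.5 lat 0.7 vert -0.7
[[289.5, 179.6], [285.2, 180.5], [301.2, 177.1]]
462 283.01731601731603 174.8160173160173
```

>>> {"fn": "arm_command", "kwargs": {
  "linear": [
    [0,0,0],
    [0,0,0],
    [0,0,0],
    [0,0,0],
    [0,0,0],
    [0,0,0],
    [0,0,0],
    [0,0,0],
    [0,0,0],
    [0,0,0]
  ],
  "rot": [
    [0,0,0],
    [0,0,0],
    [0,0,0],
    [0,0,0],
    [0,0,0],
    [0,0,0],
    [0,0,0],
    [0,0,0],
    [0,0,0],
    [0,0,0]
  ],
  "hand": [0,0,0,0,0,0,0,0,0,0]
}}

```text
time_s: 59.78
position: [402.1, 52.6, 118.8]
tool_rot: [-0.139, -0.034, 0.99, -0.005]
ft_force: [0.2, -1.2, -1.9]
width: 53.9
grasp_force: 30.0
```

>>> {"fn": "arm_command", "kwargs": {
  "linear": [
    [0,0,0],
    [0,0,0],
    [0,0,0],
    [0,0,0],
    [0,0,0],
    [0,0,0],
    [0,0,0],
    [0,0,0],
    [0,0,0],
    [0,0,0]
  ],
  "rot": [
    [0,0,0],
    [0,0,0],
    [0,0,0],
    [0,0,0],
    [0,0,0],
    [0,0,0],
    [0,0,0],
    [0,0,0],
    [0,0,0],
    [0,0,0]
  ],
  "hand": [0,0,0,0,0,0,0,0,0,0]
}}

```text
time_s: 61.02
position: [402.2, 52.6, 118.9]
tool_rot: [-0.139, -0.034, 0.99, -0.005]
ft_force: [-0.1, 1.0, -1.4]
width: 53.7
grasp_force: 30.0
```

Run:
```python
from h import *
st()
f=grab('side','sd10.png');C=cam(f);im=f['img']
g=im.max(2)
for y in range(160,198,2): print(y,' '.join(f"{v:3d}" for v in g[y,258:318:2]))
s=manip.read_state();R=quat(s['tool_rot']);p=s['position']
# box corners, nozzle ends predicted
q=lambda x,y,z:p+R@np.array([-x,y,-(z-10.)])   # reader (x,y,z) -> world (y sign: tool y=reader y)
print(proj(C,[q(50,-27,0),q(50,-27,38),q(50,27,38),q(-60,-27,38),q(-60,-27,0),q(85,0,32),q(85,0,8),q(50,-12,20),q(85,-12,20)]).round(0).tolist())
```

```text
t 61.02 p [402.2  52.6 118.9] y [-6.930e-02  9.976e-01  2.000e-04] z [-0.2754 -0.0189 -0.9612] w 53.7 F [-0.1  1.  -1.4] g 30.0 q [-0.38  0.16  0.19  1.93 -0.07  1.33  1.47]
160  25  46  68  76  68  55  48  42  36  24  22  26  25  25  30  27  29  26  24  24  24  24  23  22  38  77 107 143 173 186
162  15  12  25  45  71  61  34  37  33  23  22  25  24  23  25  24  23  23  22  21  21  20  20  17  32  45  53  73 112 139
164  16   9  12  25  52  36  25  27  32  28  33  20  18  18  24  21  20  18  17  15  13  12  11  16  36  46  46  49  48  70
166  12   9  11  28  55  34  24  23  24  60  66  41  14  12  12  13  11   9  11  10  10  10  16  43  57  56  51  45  41  40
168  14  15  15  25  45  27  23  24  26  60  52  42  16  12   7   9  10   7   7   9  11  21  27  46  57  60  60  54  47  41
170  15  17  16  22  38  29  29  23  25  46  45  32  15  18  21  10  10  10  10  10   9  15  22  43  47  52  58  59  59  54
172  17  16  15  21  29  31  31  37  38  15  14  12  11  24  24  10  10   9  11  12  18  34  58  60  47  45  48  49  55  59
174  18  18  25  27  37  41  45  49  39  11  11  14  20  1
[... 874 characters left out ...]
 45  48  48  38  38  37  37  38  37  41  54  62  51  40  41
190  58  55  52  50  50  50  48  21   8   9  21  46  51  55  67  64  53  50  39  38  37  37  38  37  42  54  62  51  41  41
192  56  54  51  51  51  52  47  30  30  34  46  62  70  76  79  78  76  74  55  45  38  38  37  38  46  51  58  48  45  42
194  56  54  51  54  56  61  72  88  90  76  69  70  72  77  80  80  80  95  92  75  60  43  40  38  46  46  46  46  45  44
196  72  90 120 143 112 113 108 109 108 106  91  76  72  73  74  77  79  80  88 103 109  91  59  44  46  44  45  44  46  45
[[286.0, 192.0], [288.0, 179.0], [275.0, 172.0], [257.0, 186.0], [256.0, 199.0], [290.0, 176.0], [289.0, 184.0], [283.0, 183.0], [292.0, 181.0]]
```

The prediction matches the side view: pale square at (302,178), nozzle around (290,180). Held for more than 2 s. Returning the reader to its pad.

Run:
```python
from h import *
s=manip.read_state();p=s['position'];R=quat(s['tool_rot'])
rows([(p-15*LX+70*LZ,R,3),((398,150,190),RT(np.pi/2+.07),5),((440,290,190),RT(np.pi/2+.12),5),((470,360,80),RT(np.pi/2+.184),5)])
```

```text
18
[[0.1,0,-0.47],[0.1,0,-0.47],[0.1,0,-0.46],[0.01,0.39,0],[0.01,0.39,0],[0.01,0.39,0],[0.01,0.39,0.01],[0.01,0.39,0],[-0.21,0.55,0],[-0.21,0.54,0],[-0.22,0.54,0],[-0.22,0.54,0],[-0.23,0.54,0],[-0.15,0.26,0.44],[-0.16,0.26,0.44],[-0.16,0.26,0.44],[-0.16,0.26,0.44],[-0.17,0.26,0.45]]
[[0,0,0],[0,0,0],[0,0,0],[0,-0.7,0],[0,-0.7,0],[0,-0.7,0],[0,-0.7,0],[0,-0.7,-0.01],[0,0,-0.12],[0,0,-0.13],[0,0,-0.12],[0,0,-0.13],[0,0,-0.12],[0,0,-0.16],[0,0,-0.16],[0,0,-0.16],[0,0,-0.16],[0,0,-0.16]]
end [470.1 360.1  79.8]
```

>>> {"fn": "arm_command", "kwargs": {
  "linear": [
    [0.1,0,-0.47],
    [0.1,0,-0.47],
    [0.1,0,-0.46],
    [0.01,0.39,0],
    [0.01,0.39,0],
    [0.01,0.39,0],
    [0.01,0.39,0.01],
    [0.01,0.39,0]
  ],
  "rot": [
    [0,0,0],
    [0,0,0],
    [0,0,0],
    [0,-0.7,0],
    [0,-0.7,0],
    [0,-0.7,0],
    [0,-0.7,0],
    [0,-0.7,0]
  ],
  "hand": [0,0,0,0,0,0,0,0]
}}

```text
time_s: 62.08
position: [397.6, 150.6, 190.3]
tool_rot: [0.001, -0.035, 0.999, 0.0]
ft_force: [-0.7, -0.3, -2.2]
width: 53.7
grasp_force: 30.0
```

>>> {"fn": "arm_command", "kwargs": {
  "linear": [
    [-0.21,0.55,0],
    [-0.21,0.54,0],
    [-0.22,0.54,0],
    [-0.22,0.54,0],
    [-0.23,0.54,0],
    [-0.15,0.26,0.44],
    [-0.16,0.26,0.44],
    [-0.16,0.26,0.44],
    [-0.16,0.26,0.44],
    [-0.17,0.26,0.45],
    [0,0,0],
    [0,0,0]
  ],
  "rot": [
    [0,0,-0.12],
    [0,0,-0.13],
    [0,0,-0.12],
    [0,0,-0.13],
    [0,0,-0.12],
    [0,0,-0.16],
    [0,0,-0.16],
    [0,0,-0.16],
    [0,0,-0.16],
    [0,0,-0.16],
    [0,0,0],
    [0,0,0]
  ],
  "hand": [0,0,0,0,0,0,0,0,0,0,0,0]
}}

```text
time_s: 63.58
position: [470.4, 359.6, 80.4]
tool_rot: [0.0, -0.091, 0.996, 0.0]
ft_force: [-0.9, -0.6, -1.8]
width: 54.0
grasp_force: 30.0
```

Run:
```python
from h import *
st()
rows([((470,360,25),RT(np.pi/2+.184),4),((470,360,14),RT(np.pi/2+.184),4)])
```

```text
t 63.58 p [470.4 359.6  80.4] y [-0.1814  0.9834 -0.    ] z [ 5.e-04  1.e-04 -1.e+00] w 54.0 F [-0.9 -0.6 -1.8] g 30.0 q [-0.68  0.38 -0.06  1.71  0.03  1.05  1.  ]
8
[[0,0,0.28],[0,0,0.28],[0,0,0.27],[0.01,0.01,0.28],[0,0,0.05],[0,0,0.06],[0,0,0.05],[0,0,0.06]]
[[0,0,0],[0,0,-0.01],[0,0,0],[0,0.01,-0.01],[0,0,0],[0,0,0],[0,0,0],[0,0,0]]
end [469.8 360.   13.9]
```

>>> {"fn": "arm_command", "kwargs": {
  "linear": [
    [0,0,0.28],
    [0,0,0.28],
    [0,0,0.27],
    [0,0,0.28],
    [0,0,0.05],
    [0,0,0.06],
    [0,0,0.05],
    [0,0,0.06],
    [0,0,0],
    [0,0,0]
  ],
  "rot": [
    [0,0,0],
    [0,0,0],
    [0,0,0],
    [0,0,0],
    [0,0,0],
    [0,0,0],
    [0,0,0],
    [0,0,0],
    [0,0,0],
    [0,0,0]
  ],
  "hand": [0,0,0,0,0,0,0,0,0,0]
}}

```text
time_s: 64.82
position: [470.5, 360.2, 13.7]
tool_rot: [0.0, -0.091, 0.996, 0.0]
ft_force: [-1.5, -1.1, 3.2]
width: 53.6
grasp_force: 30.0
```

>>> {"fn": "arm_command", "kwargs": {
  "linear": [
    [0,0,0],
    [0,0,0],
    [0,0,0],
    [0,0,0],
    [0,0,-0.3],
    [0,0,-0.8],
    [0,0,-1],
    [0,0,-1],
    [0,0,-1],
    [0,0,0],
    [0,0,0]
  ],
  "rot": [
    [0,0,0],
    [0,0,0],
    [0,0,0],
    [0,0,0],
    [0,0,0],
    [0,0,0],
    [0,0,0],
    [0,0,0],
    [0,0,0],
    [0,0,0],
    [0,0,0]
  ],
  "hand": [1,1,1,1,1,1,1,1,1,1,1]
}}

```text
time_s: 66.2
position: [470.0, 359.8, 218.6]
tool_rot: [0.0, -0.091, 0.996, 0.0]
ft_force: [-0.5, -0.6, -1.0]
width: 86.9
grasp_force: 0.0
```

Run:
```python
from h import *
st()
f=grab('side','sdf.png');C=cam(f);old=cv2.imread('pics/sd6.png').astype(int)
# boards unchanged vs after push?
d=np.abs(f['img'].astype(int)-old).max(2)[130:210,255:340];print('row diff',d.mean().round(2),(d>25).sum())
# reader grey body + pad in side view
P=[[470,360,42],[470+.983*50,360+.183*50,42],[470-.983*60,360-.183*60,42]];print(proj(C,P).round(0).tolist())
g=grab('scene','scf.png');print(proj(cam(g),P).round(0).tolist())
for n,fr in(('scene',g),('side',f)):
    im=fr['img'].astype(int);Cc=cam(fr);u=proj(Cc,[465,359,42])[0].astype(int)
    sub=im[u[1]-25:u[1]+25,u[0]-25:u[0]+25];m=((sub.max(2)<105)&(sub.max(2)-sub.min(2)<14)&(sub.max(2)>35)).astype(np.uint8)
    k,l,sta,c=cv2.connectedComponentsWithStats(m);i=1+np.argmax(sta[1:,4]);print(n,u,(c[i]+u-25).round(1),sta[i].tolist())
```

```text
t 66.2 p [470.  359.8 218.6] y [-1.820e-01  9.833e-01  3.000e-04] z [ 6.e-04  4.e-04 -1.e+00] w 86.9 F [-0.5 -0.6 -1. ] g 0.0 q [-0.68  0.26 -0.06  1.56  0.02  1.32  1.01]
row diff 3.52 176
[[230.0, 164.0], [241.0, 158.0], [217.0, 171.0]]
[[463.0, 217.0], [469.0, 230.0], [456.0, 202.0]]
scene [462 215] [466.6 212.1] [9, 0, 41, 50, 1243]
side [229 164] [231.9 169.9] [10, 17, 37, 26, 369]
```

>>> {"fn": "arm_command", "kwargs": {
  "linear": [
    [-0.8,0,-0.6],
    [-0.8,0,-0.6],
    [0,0,0],
    [0,0,0]
  ],
  "rot": [
    [0,0,0],
    [0,0,0],
    [0,0,0],
    [0,0,0]
  ],
  "hand": [1,1,1,1]
}}

```text
time_s: 66.8
position: [547.9, 374.4, 276.5]
tool_rot: [-0.001, -0.092, 0.996, -0.0]
ft_force: [0.1, -0.5, -0.1]
width: 87.2
grasp_force: 0.0
```

Run:
```python
from h import *
s=manip.read_state();st();f=grab('wrist','w9.png');C=cam(f,s);im=f['img']
ex=np.array([np.cos(.184),np.sin(.184),0]);ey=np.array([-ex[1],ex[0],0]);O=np.array([470,360,42.])
u=proj(C,[O-60*ex,O+50*ex,O-35*ex,O+5*ex]).round();print(u.tolist())
q=proj(C,[O-56*ex-23*ey,O+40*ex-23*ey,O+40*ex+23*ey,O-56*ex+23*ey])
m=np.zeros(im.shape[:2],np.uint8);cv2.fillPoly(m,[np.int32(q)],1)
g=cv2.cvtColor(im,cv2.COLOR_BGR2GRAY);t=((g>98)&(m>0)&(im.max(2).astype(int)-im.min(2)<22)).astype(np.uint8)
k,l,sta,c=cv2.connectedComponentsWithStats(t)
for i in range(1,k):
    if sta[i,4]>20:print(c[i].round(1),sta[i,4],onz(C,c[i],42).round(1))
a=cv2.imread('pics/sd6.png').astype(int);b=cv2.imread('pics/sdf.png').astype(int);d=(np.abs(a-b).max(2)>25).astype(np.uint8)
d=d[130:210,255:340];k,l,sta,c=cv2.connectedComponentsWithStats(d);print([(c[i].round()+[255,130]).tolist()+sta[i,2:].tolist() for i in range(1,k) if sta[i,4]>8])
```

```text
t 66.8 p [547.9 374.4 276.5] y [-1.823e-01  9.832e-01 -8.000e-04] z [-0.0022 -0.0012 -1.    ] w 87.2 F [ 0.1 -0.5 -0.1] g 0.0 q [-0.65  0.4  -0.03  1.26  0.01  1.49  1.08]
[[320.0, 45.0], [320.0, 150.0], [320.0, 70.0], [320.0, 109.0]]
[319.5  70.5] 719 [435.7 353.4  42. ]
[319.4 108.9] 148 [475.2 360.6  42. ]
[[255.0, 153.0, 2, 7, 11], [256.0, 163.0, 3, 8, 15], [266.0, 206.0, 27, 8, 150]]
```

Run:
```python
from h import *
print(order.sign_off())
```

```text
the job is handed in; nothing more can be done
None
```

The job is handed in after about 67 s of the 210 s allowed; sign-off returned no verdict. All five boards stand in one flush row against the end stop, the reader was held still for over 2 s about 5 cm from the pale square, and it is back on its pad within about 1 mm of where I measured the centre.

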